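# Wipe the reject modules off the sorting deck and snap the scrap cover shut

## Robot

A 6-joint arm with a two-finger parallel gripper is mounted at the origin on the work surface. World frame = base frame: x ahead of the robot, y to its left, z up, the work surface at z = 0. Lengths are in mm, angles in rad, forces in N, time in s.
With the tool pointing down it reaches from about 350 to 975 mm from the base axis. Payload 7.1 kg.
Tool frame: the origin (TCP) lies at the very end of the fingers, on their centre line; the grasp point (between the pads) lies 19 mm behind it; z points along the fingers, y is the direction in which the jaws open and shut (so a half turn about z gives the same grasp; the last joint's range is limited). The gripper opens to 88 mm and grips with 3 to 60 N. Pads are 20 mm wide; open, the fingers measure 115 mm over their backs; the gripper's body (75 mm by 178 mm) begins 61 mm behind the grasp point.
Start: joints at [1.132, 0.423, 1.63, -0, 1.089, -0.019], TCP at [254.704, 570.728, 222.675] pointing down, gripper open.
Joint ranges: [-3, 3], [-0.9, 2.11], [0.09, 2.58], [-1.31, 4.45], [0.11, 2.69], [-2.54, 2.54]. Speed limits (rad/s): [2.39, 2.39, 3.01, 3.14, 3.14, 3.14].

## Interface

Orientations are given as a rotation vector (axis times angle).
In Python, from workcell import monitor, vision, order, find_in, regions_of, place_of gives the robot as it stands. The module is installed in compiled form; this text tells all that it offers.
- The arm moves only by the tool carry_out, never from a script. Its argument "targets" is a list of rows, each a list of 3 entries, a list of its own where there are three numbers: the turn, a rotation vector about the world's x, y, z in degrees, then the shift along the world's x, y, z in mm, then the finger opening in mm, from 0 to 87.8. In form: [[[rx, ry, rz], [x, y, z], hand], ...]. A call has 1 to 10 rows; each row is the pose to reach, as a shift and turn from the pose commanded when the call began; what a row does not reach only later rows make up. A row lasts 1/12 s, in which the tool goes at most 41.7 mm and 7.16 degrees, less where a joint would pass 70% of its speed; a pose out of reach is approached as far as the arm can. A call with a gripper value outside its range is refused whole. The fingers move at their own pace and stop on an object; the grip force is fixed at half the most. Time passes only in rows, so rows that repeat a pose let the fingers close. It gives the time, the measured TCP pose, the force and the opening at its end, in the units of the state.
- monitor.get_obs(): the state, without advancing time (a new reading comes with each control period).
- vision.get_image(name): name is "scene" or "top" or "wrist"; returns the picture (420x560x3 uint8, red, green, blue); there is no depth.
- vision.camera_model(name): a dict with "K" (3x3 intrinsics, pixels), "rvec" (rotation vector, rad) and "tvec" (3), from world to camera coordinates, as OpenCV has them. Camera axes: x right, y down, z forward; pixel columns grow to the right and rows downward; lengths in mm; the calibration is good to about 2 mm. The wrist camera is an equidistant fisheye: a pixel r from the principal point sees the ray r / f radians off the axis. A picture is of the moment at which its call begins: read the wrist's pose just before it. camera_model takes no time and is no camera call; for the wrist camera it gives the pose at the moment of the call.
- order.close_job(): hands the job in, once; it reports no verdict.
Trained networks look in the newest picture that a camera, given by its name, has taken for a name from the list of things; names that differ only in an ending like _2 or _b are one class to them, and where a whole thing is asked for, a point or a joint stands for the part that bears it (a point fixed in the world has none). Each returns a list of dicts, best first, with "confidence" (0 to 1); they miss things now and then, are a little off and sometimes report something else, mostly with a low value. They report only what shows in the picture. A call takes as long as a camera call. They do not tell look-alikes from the thing itself.
- find_in(query, camera): "point" ([x, y, z] in mm, in the coordinates of the camera as it stood for that picture, good to about 4 mm: the middle of the surface that is visible of it).
- regions_of(query, camera): "mask" (420x560 bool, what is visible of it).
- place_of(query, camera): "point" ([x, y, z] in mm, in the coordinates of the camera as it stood for that picture, good to about 4 mm: a listed point, or the origin of a listed thing).
The state is a dict: "t": time; "qpos": joint angles; "qvel": joint speeds; "joint_torque": joint torques, N m; "ee_pos": TCP position; "orientation": TCP orientation; "ft_force": force on the tool from outside, world axes, zero at the start; "moment": the same for the moment, N m; "width": finger opening in mm.
Only numpy, scipy, OpenCV 4.12 (cv2) and the standard library are available. Lean on these libraries where they do the work, as an engineer would, in place of code of your own. Each camera call takes 0.05 s, during which the arm holds its last target.

## Task

With the scraper block, wipe all five loose reject modules off the steel deck into the scrap trough at its end, pressing the block firmly on the sprung plate (some 10 to 45 N) as it wipes, from the back to the front, and never touching the modules with the fingers. Then press the sprung trough cover down until its catches hold it shut, and have the scraper standing back in its black rest at the end. Leave the other things on the table alone.

Things in the scene. Friction and masses are not known exactly. Their poses are not given: they have to be found in the camera images.
- deck: Fixed sorting deck: bare steel plate, which floats on springs and gives straight down a little when pressed, between two cream side fences, a scrap trough at its +y end. Origin under its centre, height varies by 10 mm. In its frame (mm): plate x -85 to 85, y -115 to 105, top at z 60 (unpressed); fences at both sides, |x| 85 to 97, y -115 to 199, tops at z 70; no fence at the -y end. Wipe along +y.
- trough (a point): Centre of the floor of the open scrap trough: deck frame y 144, z 20 mm. The trough is as wide as the plate (x -85 to 85) and runs y 105 to 183; outer wall top at z 52 mm.
- cover (a joint): Angle of the trough's aluminium cover (164 x 82 x 5 mm) on its hinge, along deck x at the trough's outer edge. 0 = shut flat over the trough, 1.57 = upright; starts leaning outward at 1.6 to 2.1, stop at 2.2. A light spring lifts it again if only laid down; in the last 0.15 rad two spring catches must be snapped past (10 to 15 N at the free edge) and then hold it at 0.
- cover_hinge (a point): Point on the cover's hinge line, at mid-width: deck frame x 0, y 190, z 64 mm. It turns with the cover.
- cover_edge (a point): Point on the cover's ribbed outer face (its top when shut), at mid-width, 75 mm from the hinge and 7 mm from the free edge: where to press. When shut it lies at deck frame y 115, z 66.5 mm.
- scraper: Grey scraper block with a flat black rubber sole: foot 110 (x) x 30 (y) x 24 mm high, and on it an upright grip 70 (x) x 24 (y) mm, from 24 to 80 mm height. 0.22 kg or so. Origin: centre of the sole; x along its length, z up. Grip it across the 24 mm. Wipe along its y. It is narrower than the deck, so one stroke seldom clears it all.
- rest: Fixed black shallow rest (tray) in which the scraper stands: 140 x 60 mm outside, walls 4 mm thick and 12 mm high, floor 4 mm thick. Origin: centre of its underside; x along its length.
- chip0: One of five alike reject modules, a flat dark block with a bright metal lid, 36 (x) x 28 (y) x 7 mm, 18 g or so. Origin: centre of its underside.
- chip1: One of five alike reject modules, a flat dark block with a bright metal lid, 36 (x) x 28 (y) x 7 mm, 18 g or so. Origin: centre of its underside.
- chip2: One of five alike reject modules, a flat dark block with a bright metal lid, 36 (x) x 28 (y) x 7 mm, 18 g or so. Origin: centre of its underside.
- chip3: One of five alike reject modules, a flat dark block with a bright metal lid, 36 (x) x 28 (y) x 7 mm, 18 g or so. Origin: centre of its underside.
- chip4: One of five alike reject modules, a flat dark block with a bright metal lid, 36 (x) x 28 (y) x 7 mm, 18 g or so. Origin: centre of its underside.
- tape_roll: Bystander: roll of clear cover tape lying flat, 84 mm across, 30 mm high. Origin: centre of its underside.
- bottle: Bystander: white bottle, 60 mm across, 130 mm high. Origin: centre of its underside.
- driver: Bystander: black screwdriver lying down, 180 mm long.
Not all that is in view belongs to the job. Of the things shaped like the rest, the black one is meant.

How it is judged (in metres and radians):
On the way, in this order (a step that is already met when the one before it is completed fails the run):
1. the scraper is pressed on the plate (over 8 N) in its rear half, with modules still to wipe (contact force between scraper and deck above 8 N and y of scraper in the frame of deck between -0.12 and -0.02 m), for 0.2 s.
2. the scraper is still pressed on the plate (over 8 N) as it passes the front half of the plate (contact force between scraper and deck above 8 N and y of scraper in the frame of deck between 0.03 and 0.12 m), for 0.2 s.
3. all five modules lie in the trough (y of chip0 in the frame of deck between 0.1 and 0.19 m and x of chip0 in the frame of deck between -0.088 and 0.088 m and z of each of chip0, chip1, chip2, chip3, chip4 in the frame of deck below 0.05 m and y of chip1 in the frame of deck between 0.1 and 0.19 m and x of chip1 in the frame of deck between -0.088 and 0.088 m and y of chip2 in the frame of deck between 0.1 and 0.19 m and x of chip2 in the frame of deck between -0.088 and 0.088 m and y of chip3 in the frame of deck between 0.1 and 0.19 m and x of chip3 in the frame of deck between -0.088 and 0.088 m and y of chip4 in the frame of deck between 0.1 and 0.19 m and x of chip4 in the frame of deck between -0.088 and 0.088 m), for 0.2 s.
At the end, for the whole second after the job is handed in: All five modules lie in the trough (below the plate's top), the cover is held shut by its catches (joint under 0.04 rad), and the scraper stands upright (within 0.08 rad) on the floor of its rest, within 25 mm of its centre, released and at rest (all of step 3 and value of joint cover below 0.04 rad and horizontal distance between scraper and rest below 0.025 m and z of scraper in the frame of rest below 0.008 m and angle between scraper's own z axis and vertical below 0.08 rad and linear speed of scraper below 0.02 m/s); the robot touches nothing.
It fails at once if a module is touched with the fingers (contact force between the fingers and chip0 above 0.5 N or contact force between the fingers and chip1 above 0.5 N or contact force between the fingers and chip2 above 0.5 N or contact force between the fingers and chip3 above 0.5 N or contact force between the fingers and chip4 above 0.5 N).
It fails at once if the scraper is pressed on the deck with more than 50 N (contact force between scraper and deck above 50 N).
It fails at once if the tape roll is moved by more than 25 mm (distance of tape_roll from where it was at the start of the episode above 0.025 m).
It fails at once if the bottle is moved by more than 25 mm (distance of bottle from where it was at the start of the episode above 0.025 m).
It fails at once if the driver is moved by more than 25 mm (distance of driver from where it was at the start of the episode above 0.025 m).
It also fails if it takes over 72 s, if anything falls off the work surface, if the arm or the gripper's body presses on something with over 40 N, if the wrist force passes 120 N, or if a joint passes its speed limit or range.

## Working session

There is one attempt and no reset: what is moved stays moved. The work goes in short steps, Python scripts to look and compute and a tool call to move; the robot and the scene stay as the last step left them, time stands still between calls to the robot, and variables do not carry over. Pictures are saved under pics/ and viewed, and the job is handed in when it is done.

Besides the shell and the picture viewer there is one more tool, called after "Call:" as name([rows], argument=value, ...), one row to a line, values as JSON. carry_out: Moves the arm, as the interface text tells. Its arguments: {"type":"object","properties":{"targets":{"type":"array","items":{"type":"array"}}},"required":["targets"]}

```bash
mkdir -p pics; cat > h.py <<'E'
import numpy as np, cv2
from workcell import monitor, vision, order, find_in, regions_of, place_of
def cam(n):
    m=vision.camera_model(n); R=cv2.Rodrigues(np.array(m['rvec'],float))[0]; return np.array(m['K']),R,np.array(m['tvec'],float).ravel()
def toW(n,p):
    K,R,t=cam(n); return R.T@(np.array(p)-t)
def proj(n,P):
    K,R,t=cam(n); c=(R@np.array(P,float).T).T.reshape(-1,3)+t; u=(K@c.T).T; return u[:,:2]/u[:,2:]
def ray(n,uv,z):
    K,R,t=cam(n); d=R.T@np.linalg.inv(K)@np.array([uv[0],uv[1],1.]); c=-R.T@t; return c+d*(z-c[2])/d[2]
def save(n,f,crop=None,s=1):
    im=vision.get_image(n)[:,:,::-1]
    o=im
    if crop: o=im[crop[1]:crop[3],crop[0]:crop[2]]
    if s!=1:o=cv2.resize(o,None,fx=s,fy=s,interpolation=cv2.INTER_CUBIC)
    cv2.imwrite('pics/'+f+'.png',o); return im
E
python3 - <<'E'
from h import *
np.set_printoptions(precision=1,suppress=True)
for n in ['scene','top','wrist']:
    save(n,n+'0')
    if n=='wrist':continue
    for q in ['deck','trough','cover_hinge','cover_edge','scraper','rest','chip0','tape_roll','bottle','driver']:
        for d in place_of(q,n)[:6]: print(n,q,round(d['confidence'],2),toW(n,d['point']),proj(n,toW(n,d['point']))[0])
o=monitor.get_obs();print(o)
E
```

```text
scene deck 0.65 [580.   23.4  13.2] [284.7 245.5]
scene deck 0.32 [335.3 436.    0.2] [439.3 259.8]
scene trough 0.72 [586.1 169.5  25.4] [324.4 268. ]
scene cover_hinge 0.5 [588.4 212.3  70.3] [338.7 267.3]
scene cover_edge 0.68 [594.1 229.  146.4] [347.  256.1]
scene scraper 0.63 [ 455.2 -337.8    3.9] [222.2 177.1]
scene rest 0.95 [ 656.  -495.9   -0.1] [150.5 191.4]
scene rest 0.88 [ 262.8 -325.7    1.8] [256.9 150.9]
scene rest 0.87 [ 443.1 -494.6    0.7] [192.7 158.8]
scene rest 0.86 [ 424.2 -195.    -2.1] [258.8 190. ]
scene rest 0.65 [580.9  46.9  69.7] [291.6 238.2]
scene rest 0.43 [ 456.1 -346.3    0. ] [220.4 177. ]
scene chip0 0.61 [614.6 -17.3  68. ] [267.6 235.7]
scene chip0 0.54 [526.8 100.   69.2] [316.3 235. ]
scene chip0 0.53 [637.8  90.7  67.1] [293.2 258.7]
scene chip0 0.52 [541.8  -8.5  66.2] [283.8 222.3]
scene chip0 0.51 [580.4  46.1  68.8] [291.4 238.1]
scene tape_roll 0.56 [ 735.6 -319.2   -4.4] [170.5 229.8]
scene tape_roll 0.21 [ 455.5 -347.1    0.4] [220.3 176.8]
scene bottle 0.8 [338.1 438.7   1.7] [439.9 260.5]
scene driver 0.81 [758.5 -13.   -0.8] [239.
[... 1005 characters left out ...]
32.1  96.6  70.6] [224.  200.3]
top chip0 0.65 [638.6  91.7  69.7] [227.1 159.9]
top chip0 0.42 [582.9  49.8  71.4] [242.6 181.1]
top tape_roll 0.63 [ 732.4 -319.3    1. ] [378.3 135.1]
top bottle 0.71 [334.8 434.8   2.5] [ 96.9 275.1]
top bottle 0.24 [618.4 -15.9  68.8] [268.2 168.4]
top driver 0.73 [ 457.6 -334.7    3.5] [385.3 233.8]
{'t': 1.15, 'qpos': array([ 1.1,  0.4,  1.6,  0. ,  1.1, -0. ]), 'qvel': array([-0., -0., -0.,  0.,  0.,  0.]), 'joint_torque': array([ -0. , -54.5, -27.4,   0.1,   0. ,   0. ]), 'ee_pos': array([254.7, 570.7, 222.7]), 'orientation': array([-0.7, -3.1, -0. ]), 'ft_force': array([ 0.3, -0.5, -0.4]), 'moment': array([-0.,  0.,  0.]), 'width': 87.89030821766542}
```

View pics/scene0.png

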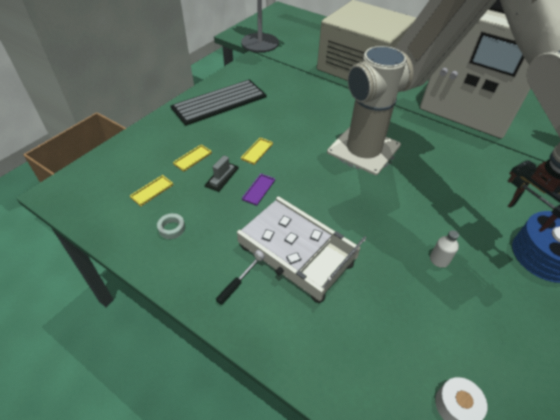

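View pics/top0.png

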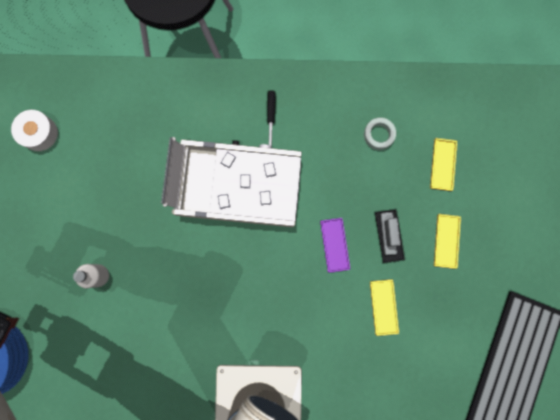

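```bash
python3 - <<'E'
import cv2
a=cv2.imread('pics/top0.png')
cv2.imwrite('pics/top0r.png',cv2.resize(a[110:340,320:480],None,fx=4*.65,fy=4*.65,interpolation=cv2.INTER_CUBIC))
cv2.imwrite('pics/top0d.png',cv2.resize(a[120:240,150:310],None,fx=5,fy=5,interpolation=cv2.INTER_CUBIC))
E
```

```text
(no output)
```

View pics/top0r.png

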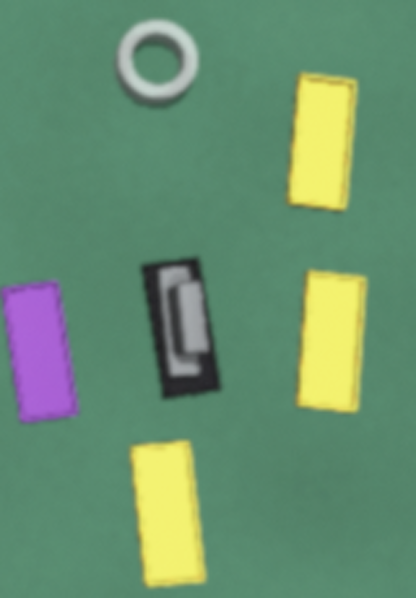

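View pics/top0d.png

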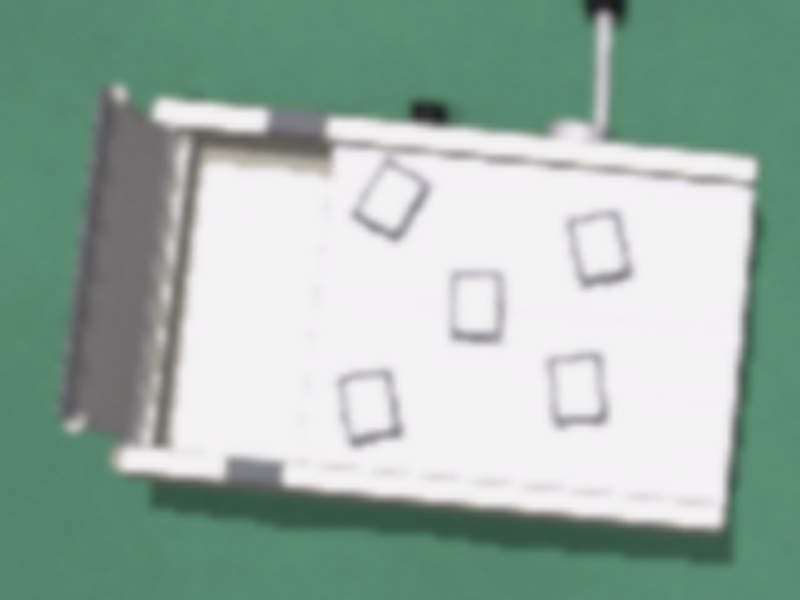

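```bash
python3 - <<'E'
import cv2
a=cv2.imread('pics/scene0.png')
cv2.imwrite('pics/scene0d.png',cv2.resize(a[190:310,225:385],None,fx=5,fy=5,interpolation=cv2.INTER_CUBIC))
cv2.imwrite('pics/scene0r.png',cv2.resize(a[140:210,180:290],None,fx=7,fy=7,interpolation=cv2.INTER_CUBIC))
E
```

```text
(no output)
```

View pics/scene0d.png

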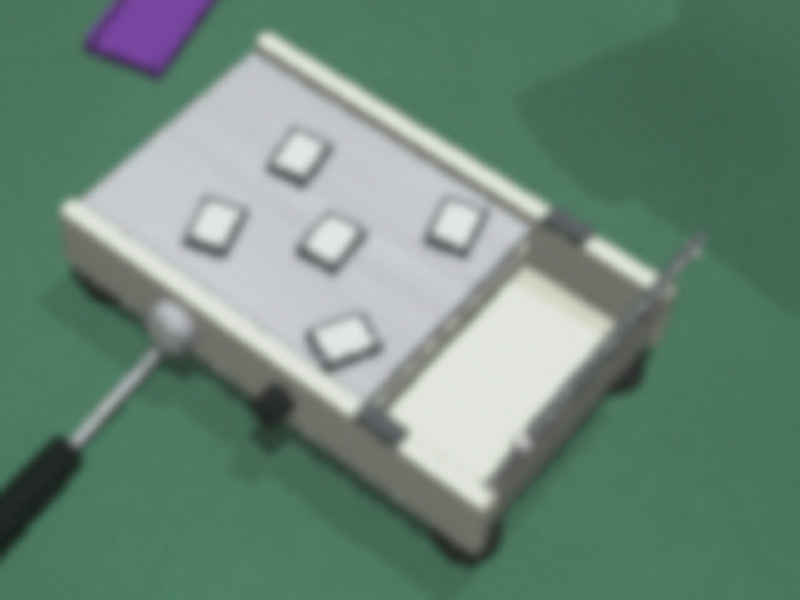

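View pics/scene0r.png

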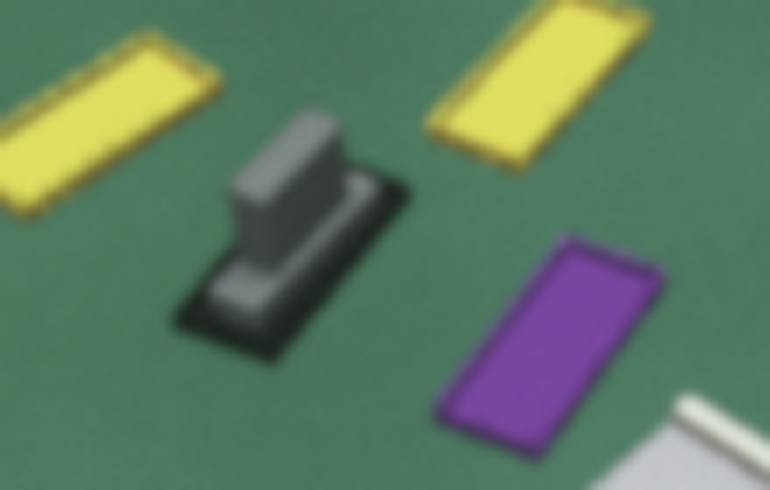

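```bash
python3 - <<'E'
from h import *
from scipy.optimize import least_squares
np.set_printoptions(precision=2,suppress=True)
def fit(obj,obs,x0,fz=None):
    obj=np.array(obj,float)
    def W(p):
        c,s=np.cos(p[3]),np.sin(p[3]); R=np.array([[c,-s,0],[s,c,0],[0,0,1]])
        return obj@R.T+np.array([p[0],p[1],p[2] if fz is None else fz])
    def f(p):
        r=[]
        for n,uv in obs.items():
            for i,q in enumerate(uv):
                if q is not None: r+=list(proj(n,W(p)[i])[0]-q)
        return np.array(r)
    s=least_squares(f,x0,loss='soft_l1'); return s.x,f(s.x)
tc=lambda l:[None if q is None else np.array([150+q[0]/5,120+q[1]/5]) for q in l]
sc=lambda l:[None if q is None else np.array([225+q[0]/5,190+q[1]/5]) for q in l]
obj=[(97,-115,70),(-97,-115,70),(97,199,70),(-97,199,70)]
p,r=fit(obj,{'top':tc([(757,158),(722,528),(155,98),(112,470)]),'scene':sc([(65,208),(267,34),(487,512),(675,292)])},[580,25,8,-.05])
print('deck',p,np.degrees(p[3]),r)
tc=lambda l:[np.array([320+q[0]/2.6,110+q[1]/2.6]) for q in l]
sc=lambda l:[np.array([180+q[0]/7,140+q[1]/7]) for q in l]
print(ray('top',tc([(143,263)])[0],12),)
# rest corners: x length ; order long axis
C=[ray('top',u,12) for u in tc([(143,263),(200,258),(220,390),(163,398)])]
print(np.array(C),np.mean(C,0), 'long dir',C[0]-C[3],C[1]-C[2])
G=[ray('top',u,84) for u in tc([(179,283),(202,280),(209,350),(186,355)])]
print(np.array(G),np.mean(G,0),G[0]-G[3],G[1]-G[2])
o=monitor.get_obs();print(o['orientation'])
E
```

```text
deck [574.98  23.08   3.06  -0.08] -4.661319326098295 [-0.87  0.48 -0.79  0.2  -0.12  0.73 -0.86 -0.21 -1.9   0.49 -0.85 -0.32
 -1.43 -0.03 -0.22 -0.66]
[ 517.77 -305.67   12.  ]
[[ 517.77 -305.67   12.  ]
 [ 524.04 -365.15   12.  ]
 [ 387.87 -383.6    12.  ]
 [ 378.76 -324.86   12.  ]] [ 452.11 -344.82   12.  ] long dir [139.01  19.18   0.  ] [136.17  18.45   0.  ]
[[ 489.89 -325.64   84.  ]
 [ 493.23 -348.28   84.  ]
 [ 424.85 -354.03   84.  ]
 [ 419.62 -331.52   84.  ]] [ 456.9  -339.87   84.  ] [70.27  5.88  0.  ] [68.39  5.75  0.  ]
[-0.65 -3.07 -0.  ]
```

```bash
python3 - <<'E'
from h import *
np.set_printoptions(precision=3,suppress=True)
o=monitor.get_obs();print(cv2.Rodrigues(o['orientation'])[0],o['ee_pos'],o['qpos'])
print(vision.camera_model('wrist'))
E
```

```text
[[-0.913  0.408 -0.   ]
 [ 0.408  0.913  0.   ]
 [ 0.     0.    -1.   ]] [254.721 570.724 222.697] [ 1.132  0.423  1.63   0.     1.089 -0.019]
{'K': array([[325.192,   0.   , 280.226],
       [  0.   , 325.192, 209.37 ],
       [  0.   ,   0.   ,   1.   ]]), 'rvec': array([-2.416, -1.569, -0.238]), 'tvec': array([-624.381,  -36.04 ,  390.959])}
```

View pics/wrist0.png

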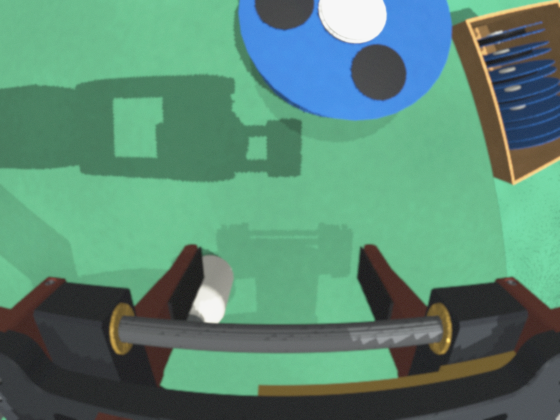

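```bash
python3 - <<'E'
from h import *
np.set_printoptions(precision=3,suppress=True)
K,R,t=cam('wrist');o=monitor.get_obs();T=cv2.Rodrigues(o['orientation'])[0]
print(T.T@(-R.T@t-o['ee_pos']), T.T@R.T)
E
```

```text
[  81.849   -1.107 -162.104] [[ 0.001 -0.955 -0.296]
 [ 1.     0.001  0.001]
 [-0.001 -0.296  0.955]]
```

Call:
carry_out([
  [[0,0,20],[345,-530,160],87],
  [[0,0,20],[345,-530,160],87],
  [[0,0,20],[345,-530,160],87],
  [[0,0,20],[345,-530,160],87],
  [[0,0,20],[345,-530,160],87],
  [[0,0,20],[345,-530,160],87],
  [[0,0,20],[345,-530,160],87],
  [[0,0,20],[345,-530,160],87],
  [[0,0,20],[345,-530,160],87],
  [[0,0,20],[345,-530,160],87],
])

```text
t: 1.98
ee_pos: [475.5, 230.8, 325.6]
orientation: [0.111, 3.139, 0.0]
ft_force: [0.8, 0.2, 0.4]
width: 87.2
```

Call:
carry_out([
  [[0,0,0],[125,-191,58],87],
  [[0,0,0],[125,-191,58],87],
  [[0,0,0],[125,-191,58],87],
  [[0,0,0],[125,-191,58],87],
  [[0,0,0],[125,-191,58],87],
  [[0,0,0],[125,-191,58],87],
  [[0,0,0],[125,-191,58],87],
  [[0,0,0],[125,-191,58],87],
])

```text
t: 2.65
ee_pos: [600.2, 40.5, 382.7]
orientation: [0.115, 3.139, 0.0]
ft_force: [0.5, 0.1, -0.2]
width: 87.3
```

```bash
python3 - <<'E'
from h import *
np.set_printoptions(precision=3,suppress=True)
o=monitor.get_obs();print(o['ee_pos'],o['orientation'],o['qpos'])
save('wrist','w1')
K,R,t=cam('wrist');np.savez('w1',K=K,R=R,t=t)
for q in ['deck','trough','cover_hinge','cover_edge','chip0']:
    for d in place_of(q,'wrist')[:6]: print(q,round(d['confidence'],2),toW('wrist',d['point']))
E
```

```text
[600.221  40.476 382.692] [0.115 3.139 0.   ] [ 0.047  0.25   1.507  0.     1.385 -1.45 ]
trough 0.88 [582.703 170.507  30.543]
cover_hinge 0.75 [587.37  216.725  71.221]
cover_hinge 0.23 [579.082  42.088  67.163]
cover_edge 0.74 [591.509 233.162 143.301]
chip0 0.64 [538.569 -10.599  68.505]
chip0 0.64 [581.325  41.624  66.614]
chip0 0.63 [612.69  -17.941  68.071]
chip0 0.58 [526.005 100.807  71.278]
```

View pics/w1.png

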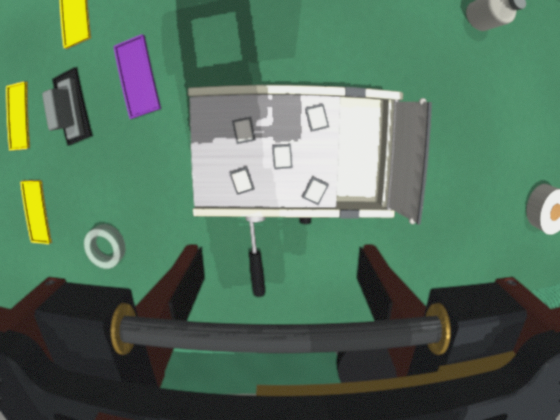

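```bash
python3 - <<'E'
import cv2
a=cv2.imread('pics/w1.png')
cv2.imwrite('pics/w1d.png',cv2.resize(a[75:235,180:440],None,fx=3,fy=3,interpolation=cv2.INTER_CUBIC))
E
```

```text
(no output)
```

View pics/w1d.png

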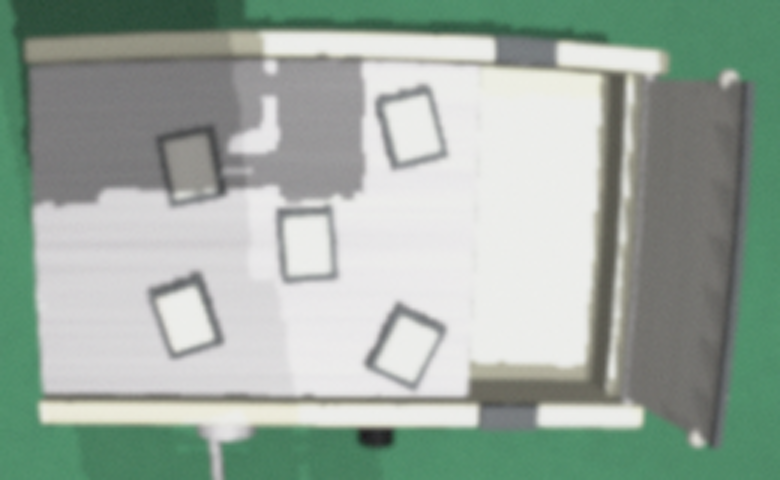

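```bash
cat > fit.py <<'E'
from h import *
from scipy.optimize import least_squares
w=np.load('w1.npz')
def projw(P,w=w):
    c=w['R']@P+w['t']; th=np.arctan2(np.hypot(c[0],c[1]),c[2]); ph=np.arctan2(c[1],c[0]); r=w['K'][0,0]*th
    return np.array([w['K'][0,2]+r*np.cos(ph),w['K'][1,2]+r*np.sin(ph)])
def pr(n,P): return projw(P) if n=='w' else proj(n,P)[0]
def fitpose(obs,x0,fz=None):
    def W(p,o):
        c,s=np.cos(p[3]),np.sin(p[3]); return np.array([[c,-s,0],[s,c,0],[0,0,1]])@np.array(o,float)+[p[0],p[1],p[2] if fz is None else fz]
    f=lambda p:np.concatenate([pr(n,W(p,o))-uv for n,o,uv in obs])
    s=least_squares(f,x0,loss='soft_l1'); return s.x,f(s.x).reshape(-1,2)
E
python3 - <<'E'
from fit import *
np.set_printoptions(precision=2,suppress=True)
A,B,C,D=(-97,-115,70),(97,-115,70),(97,199,70),(-97,199,70)
E,F=(-85,105,60),(85,105,60)
ws=[('w',o,np.array([180+(u[0]+.5)/3-.5,75+(u[1]+.5)/3-.5])) for o,u in [(A,(26,39)),(B,(40,425)),(C,(641,427)),(D,(664,51)),(E,(479,65)),(F,(468,395))]]
ts=[('top',o,np.array([150+(u[0]+.5)/5-.5,120+(u[1]+.5)/5-.5])) for o,u in [(B,(757,158)),(A,(722,528)),(C,(155,98)),(D,(112,470))]]
ss=[('scene',o,np.array([225+(u[0]+.5)/5-.5,190+(u[1]+.5)/5-.5])) for o,u in [(B,(65,208)),(A,(267,34)),(C,(487,512)),(D,(675,292))]]
for nm,o in [('w',ws),('t',ts),('s',ss),('wt',ws+ts),('all',ws+ts+ss)]:
    p,r=fitpose(o,[580,25,8,-.06]);print(nm,p,np.degrees(p[3]),np.abs(r).max(),np.sqrt((r**2).mean()))
    if nm in('w','all'):print(r)
    p,r=fitpose(o,[580,25,8,-.06],fz=8);print(nm,'z8',p,np.degrees(p[3]),np.sqrt((r**2).mean()))
E
```

```text
w [574.75  23.61   5.65  -0.08] -4.373415006030943 0.967249420258554 0.552813430571139
[[-0.4   0.59]
 [ 0.5  -0.64]
 [-0.09 -0.42]
 [ 0.97  0.22]
 [-0.1  -0.58]
 [-0.58  0.8 ]]
w z8 [574.51  23.46   8.    -0.08] -4.37982539374673 0.6666249142497688
t [575.98  22.04   8.3   -0.08] -4.538929706900302 0.4019807834534106 0.240382645736381
t z8 [576.03  22.07   8.    -0.08] -4.538514467685465 0.24063465162106515
s [568.76  22.12  -3.19  -0.08] -4.79896389421242 0.6131708828645515 0.4306764320962599
s z8 [575.69  25.88   8.    -0.08] -4.843211702669802 0.6351152068855234
wt [575.1   23.26   5.95  -0.08] -4.382449577476564 1.1345514285947047 0.5850351188582642
wt z8 [574.85  23.12   8.    -0.08] -4.392020614175266 0.6397559676311646
all [575.02  23.5    5.34  -0.08] -4.440324866004406 1.4579914400812584 0.6332272667352348
[[-0.32  0.7 ]
 [ 0.44 -0.62]
 [-0.3  -0.17]
 [ 0.9   0.56]
 [-0.13 -0.3 ]
 [-0.74  0.99]
 [-0.71  0.47]
 [-0.36  0.35]
 [-0.23  1.15]
 [-0.7   0.38]
 [-1.46  0.64]
 [-0.51 -0.32]
 [-0.54 -0.08]
 [ 0.47 -0.87]]
all z8 [574.89  23.44   8.56  -0.08] -4.445059385135123 0.732027208040596
```

Call:
carry_out([
  [[0,0,9],[-143,-380,-180],87],
  [[0,0,9],[-143,-380,-180],87],
  [[0,0,9],[-143,-380,-180],87],
  [[0,0,9],[-143,-380,-180],87],
  [[0,0,9],[-143,-380,-180],87],
  [[0,0,9],[-143,-380,-180],87],
  [[0,0,9],[-143,-380,-180],87],
  [[0,0,9],[-143,-380,-180],87],
  [[0,0,9],[-143,-380,-180],87],
  [[0,0,9],[-143,-380,-180],87],
])

```text
t: 3.78
ee_pos: [465.1, -315.4, 213.5]
orientation: [-0.138, 3.138, -0.0]
ft_force: [1.9, 0.6, -0.1]
width: 86.5
```

```bash
python3 - <<'E'
from h import *
np.set_printoptions(precision=3,suppress=True)
o=monitor.get_obs();print(o['ee_pos'],o['orientation'],o['qpos'])
save('wrist','w2')
K,R,t=cam('wrist');np.savez('w2',K=K,R=R,t=t)
for q in ['scraper','rest']:
    for d in place_of(q,'wrist')[:6]: print(q,round(d['confidence'],2),toW('wrist',d['point']))
E
```

```text
[ 465.095 -315.351  213.463] [-0.138  3.138 -0.   ] [-0.617  0.342  1.779  0.     1.02  -2.276]
scraper 0.71 [ 457.883 -343.261   -2.071]
rest 0.83 [ 652.492 -497.861   -3.963]
rest 0.82 [ 450.436 -346.075   -3.586]
rest 0.69 [ 260.85  -329.319   -2.789]
rest 0.68 [ 435.979 -500.653   -1.084]
rest 0.6 [ 425.81  -199.439    0.238]
```

View pics/w2.png

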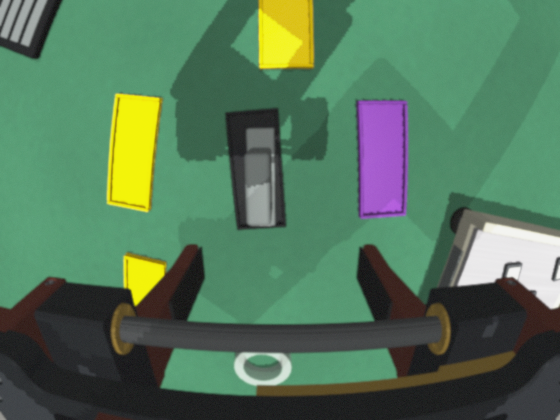

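```bash
python3 - <<'E'
import cv2
a=cv2.imread('pics/w2.png')
cv2.imwrite('pics/w2d.png',cv2.resize(a[100:240,215:300],None,fx=4.2,fy=4.2,interpolation=cv2.INTER_CUBIC))
E
```

```text
(no output)
```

View pics/w2d.png

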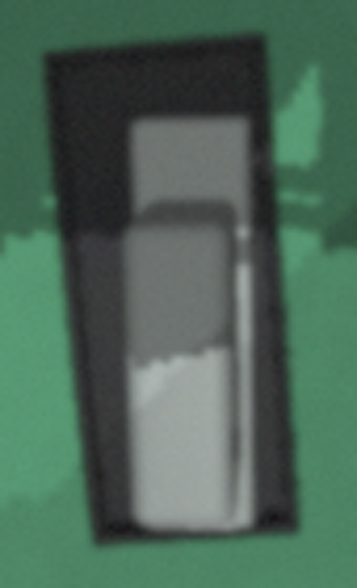

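```bash
python3 - <<'E'
import fit
from fit import *
fit.w=np.load('w2.npz'); fit.pr=lambda n,P: projw(P,fit.w)
np.set_printoptions(precision=2,suppress=True)
c=lambda u:np.array([215+(u[0]+.5)/4.2-.5,100+(u[1]+.5)/4.2-.5])
foot=[('w',(-55,-15,24),c((131,118))),('w',(-55,15,24),c((249,117))),('w',(55,15,24),c((253,527)))]
grip=[('w',(-35,-12,80),c((124,222))),('w',(-35,12,80),c((232,222))),('w',(35,12,80),c((231,515))),('w',(35,-12,80),c((133,522)))]
rest=[('w',(-70,-30,12),c((46,53))),('w',(-70,30,12),c((264,38))),('w',(70,30,12),c((297,530))),('w',(70,-30,12),c((97,543)))]
for nm,o,z in [('foot',foot,4),('grip',grip,4),('both',foot+grip,4),('rest',rest,0)]:
    p,r=fitpose(o,[455,-342,0,.1],fz=z);print(nm,p[:2],np.degrees(p[3]));print(r.tolist())
E
```

```text
foot [ 452.18 -342.34] 5.228770478406467
[[-0.2117455219550095, -0.2234619418748025], [0.1387966848863016, -0.41511291669846173], [0.06683769133593387, 0.9293000886192431]]
grip [ 451.15 -342.12] 4.697037083920178
[[-0.5878452038185458, -1.1943387770837148], [0.53550741456894, -1.3011262452545225], [0.9965936083466431, 3.2082899922489503], [-0.9802459943929591, 1.378147289074974]]
both [ 451.73 -342.21] 5.07966504370954
[[0.0718462442050054, -0.6754360331811711], [0.43094521764271576, -0.791034937635132], [0.08401648431754438, 0.5979301554531844], [-0.9869511950662115, -0.47028951839519095], [0.12022444184560754, -0.7560743672012222], [1.1021938340222732, 3.6965134110419626], [-0.857109351526617, 2.02407927554961]]
rest [ 447.69 -348.53] 8.97327982951897
[[-1.4181569681997814, -0.7646151217452513], [0.9190104899790299, -1.939728506155447], [1.4923762797538416, 1.7985964194484723], [-1.1263382251137557, 1.9037531734936692]]
```

Call:
carry_out([
  [[0,0,0],[-10,-25,0],87],
  [[0,0,0],[-10,-25,-40],87],
  [[0,0,0],[-10,-25,-80],87],
  [[0,0,0],[-10,-25,-120],87],
  [[0,0,0],[-10,-25,-155],87],
  [[0,0,0],[-10,-25,-176],87],
  [[0,0,0],[-10,-25,-176],87],
  [[0,0,0],[-10,-25,-176],87],
])

```text
t: 4.6
ee_pos: [456.3, -338.2, 37.9]
orientation: [0.138, -3.137, -0.002]
ft_force: [-0.2, -1.2, 0.6]
width: 86.9
```

```bash
python3 - <<'E'
from h import *
np.set_printoptions(precision=3,suppress=True)
o=monitor.get_obs();print(o)
save('wrist','w3',(140,100,420,400),2)
save('scene','s3',(180,120,290,210),6)
E
```

```text
{'t': 4.6, 'qpos': array([-0.659,  0.612,  1.849,  0.   ,  0.682, -2.318]), 'qvel': array([-0.01 , -0.045, -0.025, -0.001,  0.003, -0.002]), 'joint_torque': array([ -0.061, -52.16 , -15.752,  -0.034,  -0.014,   0.009]), 'ee_pos': array([ 456.327, -338.179,   37.941]), 'orientation': array([ 0.138, -3.137, -0.002]), 'ft_force': array([-0.23 , -1.196,  0.632]), 'moment': array([-0.016, -0.061, -0.029]), 'width': 86.87964956884814}
```

View pics/w3.png

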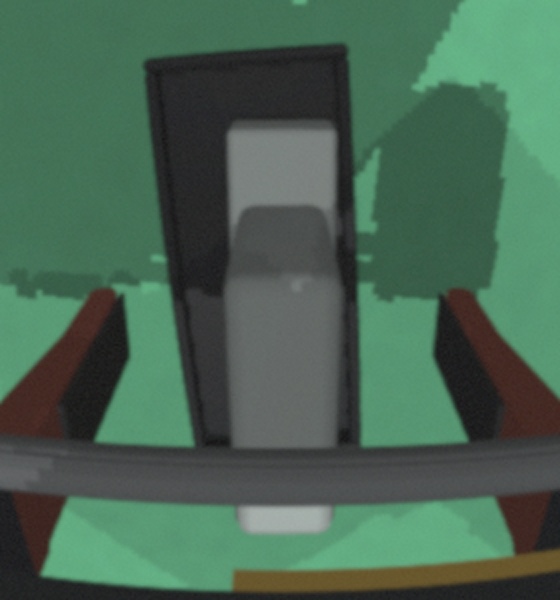

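View pics/s3.png

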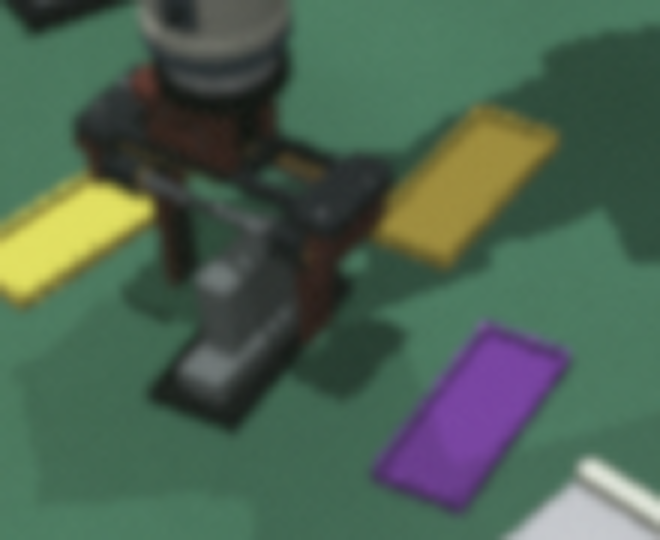

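Call:
carry_out([
  [[0,0,0],[0,0,-2],60],
  [[0,0,0],[0,0,-2],40],
  [[0,0,0],[0,0,-2],20],
  [[0,0,0],[0,0,-2],10],
  [[0,0,0],[0,0,-2],10],
  [[0,0,0],[0,0,-2],10],
  [[0,0,0],[0,0,-2],10],
  [[0,0,0],[0,0,-2],10],
])

```text
t: 5.37
ee_pos: [455.7, -339.6, 36.0]
orientation: [0.135, -3.139, -0.0]
ft_force: [0.2, -0.5, 0.4]
width: 37.1
```

```bash
python3 - <<'E'
from h import *
np.set_printoptions(precision=3,suppress=True)
o=monitor.get_obs();print(o)
E
```

```text
{'t': 5.3667, 'qpos': array([-0.661,  0.615,  1.85 ,  0.   ,  0.677, -2.319]), 'qvel': array([ 0.001,  0.003,  0.001, -0.002,  0.001,  0.001]), 'joint_torque': array([ -0.001, -55.013, -16.912,  -0.038,   0.044,   0.   ]), 'ee_pos': array([ 455.662, -339.626,   35.953]), 'orientation': array([ 0.135, -3.139, -0.   ]), 'ft_force': array([ 0.18 , -0.49 ,  0.382]), 'moment': array([ 0.05 , -0.004,  0.029]), 'width': 37.13389844547208}
```

Still closing.

Call:
carry_out([
  [[0,0,0],[0,0,0],10],
  [[0,0,0],[0,0,0],10],
  [[0,0,0],[0,0,0],10],
  [[0,0,0],[0,0,0],10],
  [[0,0,0],[0,0,0],10],
  [[0,0,0],[0,0,0],10],
])

```text
t: 5.87
ee_pos: [455.6, -339.5, 35.9]
orientation: [0.136, -3.138, -0.0]
ft_force: [-0.2, 1.1, -0.3]
width: 24.0
```

```bash
python3 - <<'E'
from h import *
np.set_printoptions(precision=3,suppress=True)
o=monitor.get_obs();print(o)
E
```

```text
{'t': 5.8667, 'qpos': array([-0.661,  0.615,  1.85 ,  0.   ,  0.677, -2.319]), 'qvel': array([0.001, 0.001, 0.001, 0.001, 0.002, 0.001]), 'joint_torque': array([ -0.291, -55.179, -17.445,  -0.148,  -0.18 ,  -0.014]), 'ee_pos': array([ 455.619, -339.464,   35.906]), 'orientation': array([ 0.136, -3.138, -0.   ]), 'ft_force': array([-0.153,  1.147, -0.324]), 'moment': array([ 0.15 ,  0.008, -0.047]), 'width': 23.988042680874166}
```

Call:
carry_out([
  [[0,0,0],[0,0,30],10],
  [[0,0,0],[0,0,70],10],
  [[0,0,0],[0,0,110],10],
  [[0,0,-9.5],[85,270,110],10],
  [[0,0,-9.5],[85,270,110],10],
  [[0,0,-9.5],[85,270,110],10],
  [[0,0,-9.5],[85,270,110],10],
  [[0,0,-9.5],[85,270,110],10],
  [[0,0,-9.5],[85,270,110],10],
  [[0,0,-9.5],[85,270,110],10],
])

```text
t: 6.7
ee_pos: [541.0, -67.2, 145.9]
orientation: [0.124, 3.139, 0.0]
ft_force: [0.2, 0.4, -2.1]
width: 23.9
```

Call:
carry_out([
  [[0,0,0],[0,0,0],10],
  [[0,0,0],[0,0,0],10],
  [[0,0,0],[0,0,0],10],
])

```text
t: 6.95
ee_pos: [540.4, -69.6, 145.7]
orientation: [-0.123, -3.139, 0.0]
ft_force: [-0.1, -0.3, -1.7]
width: 24.0
```

```bash
python3 - <<'E'
from h import *
np.set_printoptions(precision=3,suppress=True)
o=monitor.get_obs();print(o)
save('wrist','w4')
save('scene','s4',(220,160,380,280),5)
save('top','t4',(150,120,310,240),5)
E
```

```text
{'t': 6.95, 'qpos': array([-0.15 ,  0.412,  1.863, -0.   ,  0.867, -1.642]), 'qvel': array([-0.03 , -0.001,  0.002, -0.001,  0.001, -0.   ]), 'joint_torque': array([  1.317, -49.727, -23.037,   0.048,   0.05 ,   0.022]), 'ee_pos': array([540.428, -69.566, 145.719]), 'orientation': array([-0.123, -3.139,  0.   ]), 'ft_force': array([-0.056, -0.264, -1.688]), 'moment': array([-0.03 ,  0.012,  0.011]), 'width': 23.975766189415207}
```

View pics/w4.png

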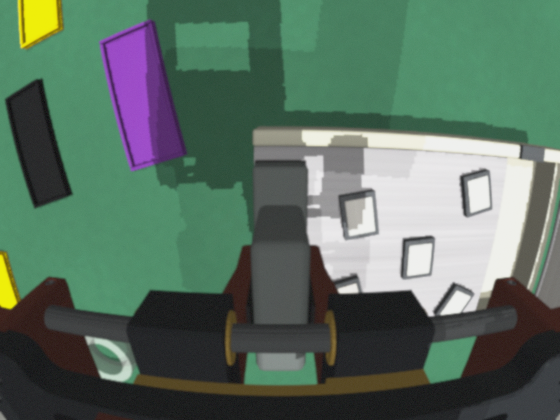

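View pics/s4.png

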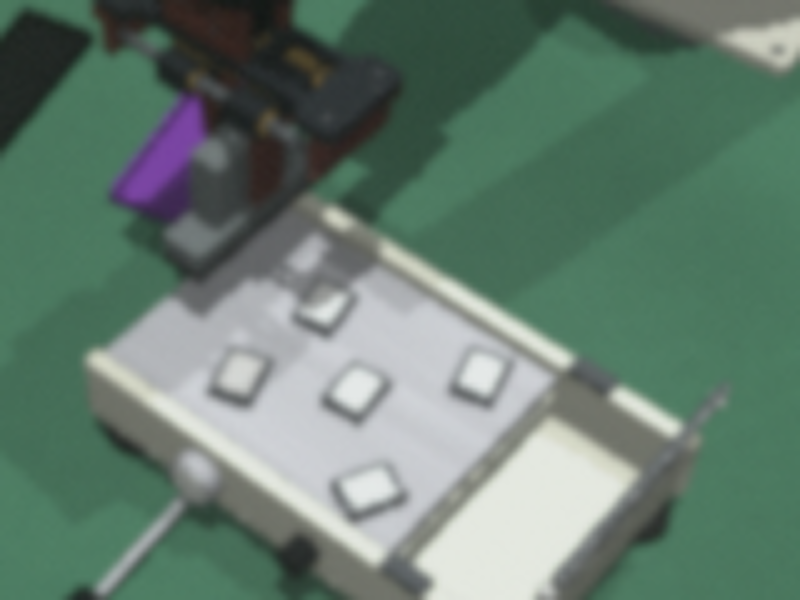

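```bash
python3 - <<'E'
from h import *
from fit import projw
np.set_printoptions(precision=2,suppress=True)
K,R,t=cam('wrist');w=dict(K=K,R=R,t=t)
o=monitor.get_obs();T=cv2.Rodrigues(o['orientation'])[0];print('yaw',np.degrees(np.arctan2(T[1,1],T[0,1])))
ex=-T[:,0];ey=T[:,1]
for off in(-5,0,5):
    for y in (-15,15):
        P=o['ee_pos']+ex*(-55+off)+ey*y+[0,0,-31.9+24];print(off,y,projw(P,w))
a=cv2.imread('pics/w4.png');cv2.imwrite('pics/w4c.png',cv2.resize(a[120:380,220:340],None,fx=4,fy=2.2,interpolation=cv2.INTER_CUBIC))
E
```

```text
yaw 85.35305632808921
-5 -15 [253.02 153.97]
-5 15 [310.05 154.05]
0 -15 [253.17 163.31]
0 15 [309.87 163.39]
5 -15 [253.32 172.57]
5 15 [309.68 172.64]
```

View pics/w4c.png

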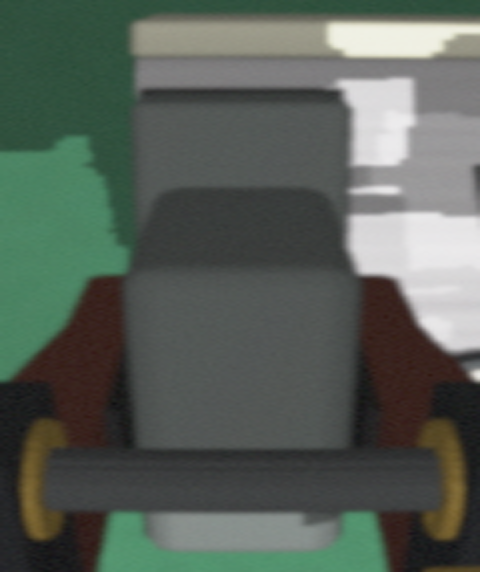

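Call:
carry_out([
  [[0,0,0],[0,0,-20],10],
  [[0,0,0],[0,0,-38],10],
  [[0,0,0],[0,0,-40],10],
  [[0,0,0],[0,0,-40],10],
])

```text
t: 7.43
ee_pos: [539.6, -70.5, 105.1]
orientation: [-0.127, -3.136, -0.0]
ft_force: [-0.3, -0.6, -2.0]
width: 23.7
```

```bash
python3 - <<'E'
from h import *
np.set_printoptions(precision=3,suppress=True)
o=monitor.get_obs();print(o['ee_pos'],o['ft_force'],o['moment'])
save('wrist','w5',(220,100,500,380),2.1)
E
```

```text
[539.611 -70.467 105.117] [-0.257 -0.601 -1.97 ] [-0.03   0.025 -0.01 ]
```

View pics/w5.png

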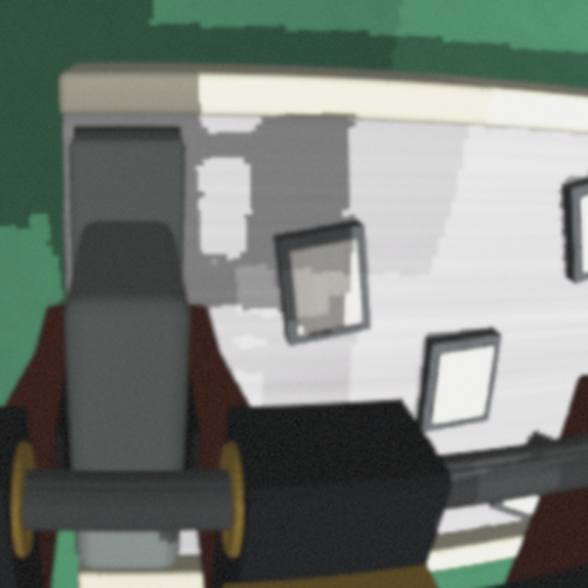

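Call:
carry_out([
  [[0,0,0],[0,0,-2],10],
  [[0,0,0],[0,0,-4],10],
  [[0,0,0],[0,0,-4],10],
])

```text
t: 7.73
ee_pos: [541.0, -69.8, 102.4]
orientation: [0.125, 3.138, -0.0]
ft_force: [-0.4, -0.7, -1.7]
width: 23.9
```

Call:
carry_out([
  [[0,0,0],[0,0,-1],10],
  [[0,0,0],[0,0,-2],10],
  [[0,0,0],[0,0,-2],10],
])

```text
t: 7.98
ee_pos: [541.1, -69.6, 100.4]
orientation: [0.125, 3.138, -0.0]
ft_force: [-0.2, -0.3, 3.1]
width: 23.9
```

Call:
carry_out([
  [[0,0,0],[0,0,-1],10],
  [[0,0,0],[0,0,-1],10],
  [[0,0,0],[0,0,-1],10],
])

```text
t: 8.23
ee_pos: [541.2, -69.7, 99.7]
orientation: [0.125, 3.138, -0.0]
ft_force: [-0.4, 0.5, 5.8]
width: 23.8
```

Call:
carry_out([
  [[0,0,0],[0,0,-1],10],
  [[0,0,0],[0,0,-1],10],
  [[0,0,0],[0,0,-1],10],
])

```text
t: 8.48
ee_pos: [541.1, -69.7, 98.9]
orientation: [0.125, 3.138, -0.0]
ft_force: [-1.7, 0.4, 8.4]
width: 24.2
```

Call:
carry_out([
  [[0,0,0],[0,0,-1.5],10],
  [[0,0,0],[0,0,-3],10],
  [[0,0,0],[0,0,-3],10],
])

```text
t: 8.73
ee_pos: [541.2, -69.7, 96.5]
orientation: [0.125, 3.138, -0.0]
ft_force: [-4.8, 0.8, 18.5]
width: 23.7
```

Call:
carry_out([
  [[0,0,0],[0.5,6,0],10],
  [[0,0,0],[1.1,14,0],10],
  [[0,0,0],[1.8,23,0],10],
  [[0,0,0],[2.5,32,0],10],
  [[0,0,0],[3.2,41,0],10],
  [[0,0,0],[3.9,50,0],10],
  [[0,0,0],[4.6,59,0],10],
  [[0,0,0],[5.4,68,0],10],
  [[0,0,0],[6.1,77,0],10],
  [[0,0,0],[6.3,80,0],10],
])

```text
t: 9.57
ee_pos: [549.4, 10.3, 97.2]
orientation: [0.122, 3.134, -0.002]
ft_force: [-0.6, -6.4, 16.1]
width: 24.1
```

```bash
python3 - <<'E'
from h import *
np.set_printoptions(precision=3,suppress=True)
o=monitor.get_obs();print(o['ee_pos'],o['ft_force'],o['moment'])
save('scene','s6',(220,160,380,280),5)
save('wrist','w6')
E
```

```text
[549.391  10.289  97.209] [-0.56  -6.356 16.066] [-1.171  0.522  0.08 ]
```

View pics/s6.png

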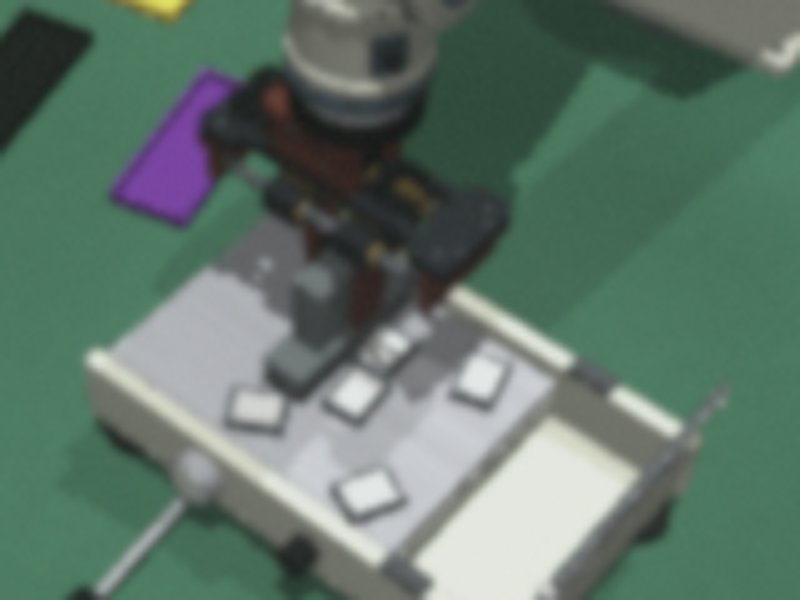

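View pics/w6.png

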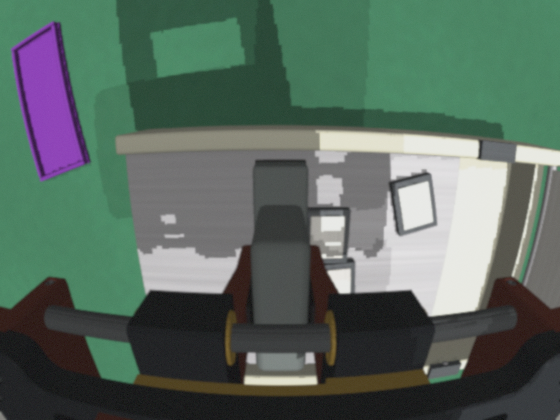

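Call:
carry_out([
  [[0,0,0],[0.5,8,0],10],
  [[0,0,0],[1.1,17,0],10],
  [[0,0,0],[1.8,26,0],10],
  [[0,0,0],[2.5,35,0],10],
  [[0,0,0],[3.2,44,0],10],
  [[0,0,0],[3.9,53,0],10],
  [[0,0,0],[4.6,62,0],10],
  [[0,0,0],[5.4,71,0],10],
  [[0,0,0],[6.1,80,0],10],
  [[0,0,0],[6.3,85,0],10],
])

```text
t: 10.5
ee_pos: [555.6, 95.4, 97.2]
orientation: [0.123, 3.135, -0.001]
ft_force: [0.7, -7.2, 16.1]
width: 23.9
```

Call:
carry_out([
  [[0,0,0],[0.5,8,0],10],
  [[0,0,0],[1.1,17,0],10],
  [[0,0,0],[1.8,26,0],10],
  [[0,0,0],[2.5,33,0],10],
  [[0,0,0],[2.5,36,0],10],
  [[0,0,0],[2.5,36,0],10],
])

```text
t: 11.0
ee_pos: [558.0, 131.7, 97.2]
orientation: [0.123, 3.135, -0.0]
ft_force: [0.2, -2.5, 15.7]
width: 24.3
```

```bash
python3 - <<'E'
from h import *
np.set_printoptions(precision=3,suppress=True)
o=monitor.get_obs();print(o['ee_pos'],o['ft_force'],o['moment'])
save('scene','s7',(220,160,380,280),5)
save('wrist','w7')
E
```

```text
[558.017 131.671  97.246] [ 0.162 -2.483 15.687] [-0.608  0.471  0.073]
```

View pics/s7.png

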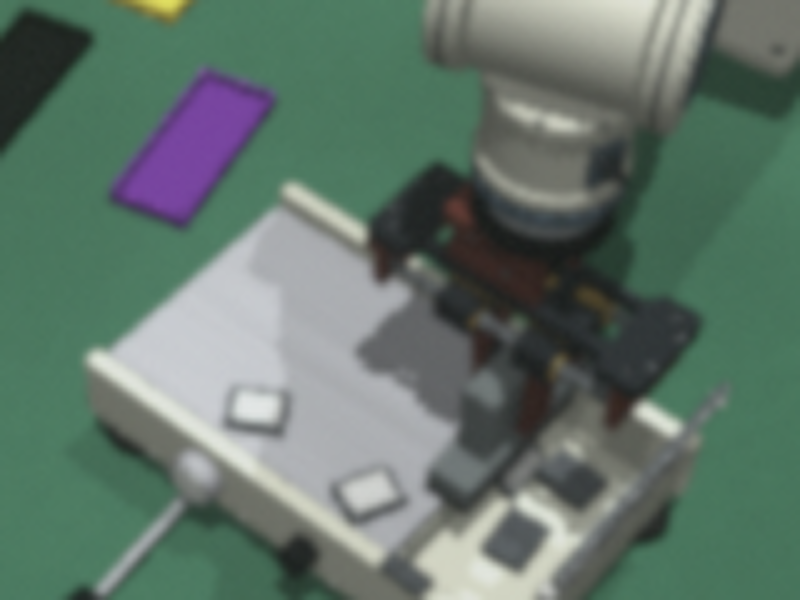

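View pics/w7.png

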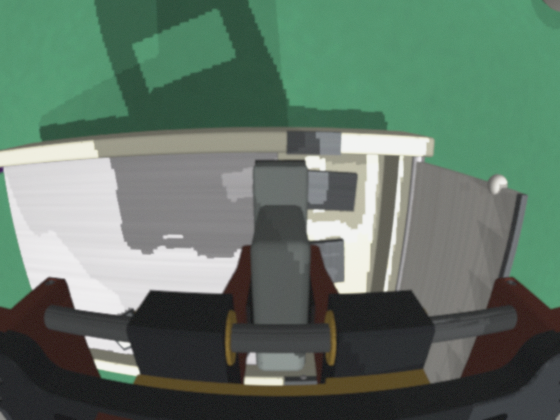

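Call:
carry_out([
  [[0,0,0],[0,0,30],10],
  [[0,0,0],[0,0,50],10],
  [[0,0,0],[36.5,-205,50],10],
  [[0,0,0],[36.5,-205,50],10],
  [[0,0,0],[36.5,-205,50],10],
  [[0,0,0],[36.5,-205,50],10],
  [[0,0,0],[36.5,-205,50],10],
  [[0,0,0],[36.5,-205,50],10],
  [[0,0,0],[36.5,-205,50],10],
])

```text
t: 11.85
ee_pos: [592.3, -75.8, 144.6]
orientation: [-0.131, -3.139, -0.0]
ft_force: [0.3, 0.9, -2.6]
width: 24.2
```

```bash
python3 - <<'E'
from h import *
np.set_printoptions(precision=3,suppress=True)
o=monitor.get_obs();print(o['ee_pos'],o['ft_force'],o['moment'])
T=cv2.Rodrigues(o['orientation'])[0];print('yaw',np.degrees(np.arctan2(T[1,1],T[0,1])))
save('scene','s8',(220,160,380,280),5)
save('wrist','w8')
E
```

```text
[592.285 -75.752 144.617] [ 0.325  0.86  -2.559] [ 0.035 -0.014  0.041]
yaw 85.21975435036752
```

View pics/s8.png

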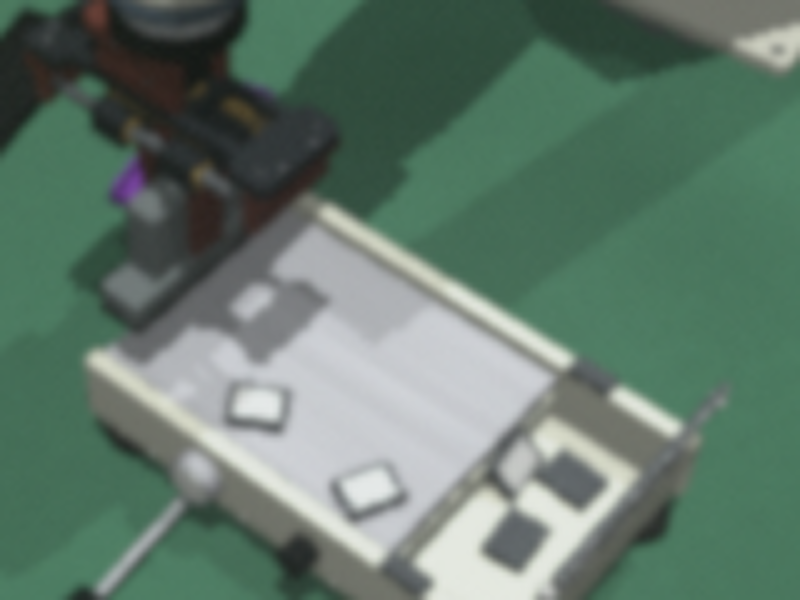

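View pics/w8.png

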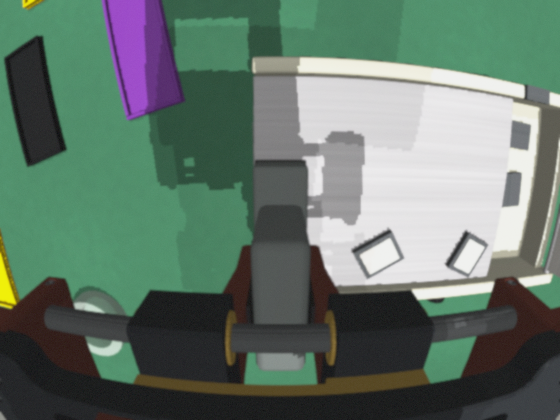

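Call:
carry_out([
  [[0,0,0],[-1,0,0],10],
  [[0,0,0],[-1,0,-20],10],
  [[0,0,0],[-1,0,-36],10],
  [[0,0,0],[-1,0,-42],10],
  [[0,0,0],[-1,0,-42],10],
])

```text
t: 12.37
ee_pos: [590.3, -72.1, 101.8]
orientation: [-0.122, -3.137, -0.001]
ft_force: [1.3, 0.5, -1.7]
width: 23.6
```

```bash
python3 - <<'E'
from h import *
np.set_printoptions(precision=3,suppress=True)
o=monitor.get_obs();print(o['ee_pos'],o['ft_force'],o['moment'])
save('scene','s9',(230,200,310,260),10)
E
```

```text
[590.302 -72.111 101.788] [ 1.34   0.485 -1.735] [ 0.019 -0.031 -0.058]
```

View pics/s9.png

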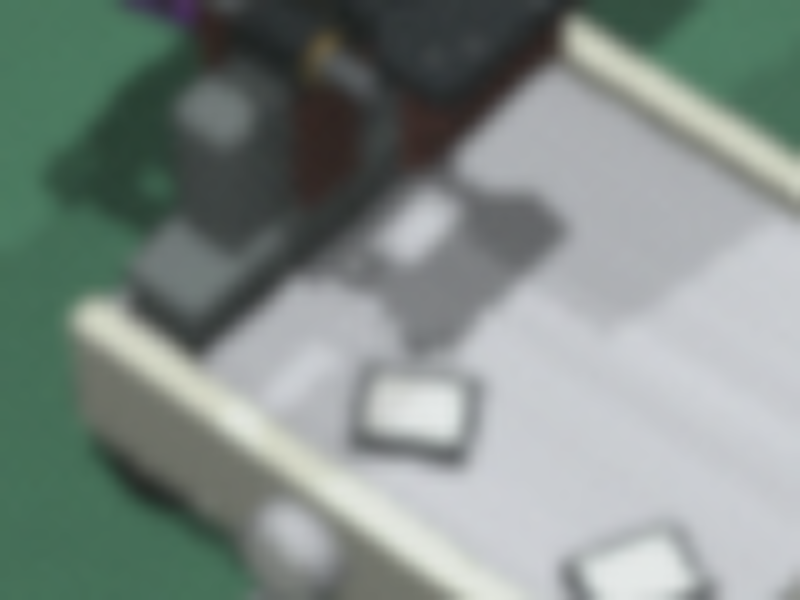

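Call:
carry_out([
  [[0,0,0],[0,0,-2],10],
  [[0,0,0],[0,0,-4],10],
  [[0,0,0],[0,0,-5.5],10],
  [[0,0,0],[0,0,-7],10],
  [[0,0,0],[0,0,-8],10],
  [[0,0,0],[0,0,-8],10],
])

```text
t: 12.92
ee_pos: [592.1, -73.2, 97.3]
orientation: [0.125, 3.137, 0.001]
ft_force: [-5.8, 3.7, 15.8]
width: 24.0
```

Call:
carry_out([
  [[0,0,0],[0.5,6,0],10],
  [[0,0,0],[1.1,14,0],10],
  [[0,0,0],[1.8,23,0],10],
  [[0,0,0],[2.5,32,0],10],
  [[0,0,0],[3.2,41,0],10],
  [[0,0,0],[3.9,50,0],10],
  [[0,0,0],[4.6,59,0],10],
  [[0,0,0],[5.4,68,0],10],
  [[0,0,0],[6.1,77,0],10],
  [[0,0,0],[6.8,86,0],10],
])

```text
t: 13.75
ee_pos: [600.7, 11.6, 98.0]
orientation: [0.124, 3.134, -0.002]
ft_force: [0.2, -5.9, 13.5]
width: 23.4
```

Call:
carry_out([
  [[0,0,0],[0.5,9,0],10],
  [[0,0,0],[1.1,18,0],10],
  [[0,0,0],[1.8,27,0],10],
  [[0,0,0],[2.5,36,0],10],
  [[0,0,0],[3.2,45,0],10],
  [[0,0,0],[3.9,54,0],10],
  [[0,0,0],[4.6,63,0],10],
  [[0,0,0],[5.4,72,0],10],
  [[0,0,0],[6.1,81,0],10],
  [[0,0,0],[6.8,90,0],10],
])

```text
t: 14.58
ee_pos: [607.3, 101.8, 97.9]
orientation: [0.124, 3.134, -0.001]
ft_force: [-0.8, -6.1, 13.2]
width: 23.9
```

Call:
carry_out([
  [[0,0,0],[0.5,9,0],10],
  [[0,0,0],[1.1,18,0],10],
  [[0,0,0],[1.8,28,0],10],
  [[0,0,0],[1.8,30,0],10],
  [[0,0,0],[1.8,30,0],10],
  [[0,0,0],[1.8,30,0],10],
])

```text
t: 15.08
ee_pos: [609.1, 132.8, 98.0]
orientation: [0.124, 3.134, 0.001]
ft_force: [-0.6, -0.4, 13.4]
width: 24.1
```

```bash
python3 - <<'E'
from h import *
np.set_printoptions(precision=3,suppress=True)
o=monitor.get_obs();print(o['ee_pos'],o['ft_force'],o['moment'])
save('scene','s10',(220,160,380,280),5)
save('wrist','w10')
E
```

```text
[609.14  132.77   98.035] [-0.634 -0.421 13.374] [-0.213  0.483  0.076]
```

View pics/s10.png

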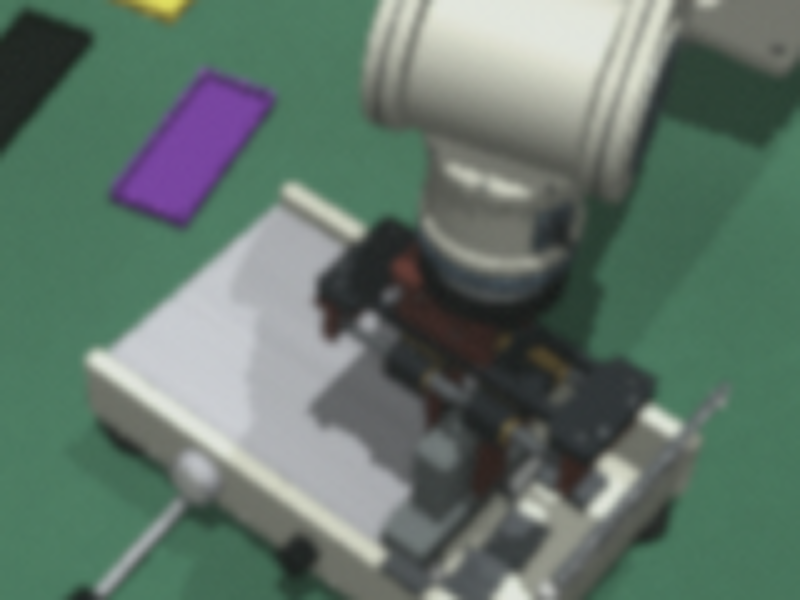

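View pics/w10.png

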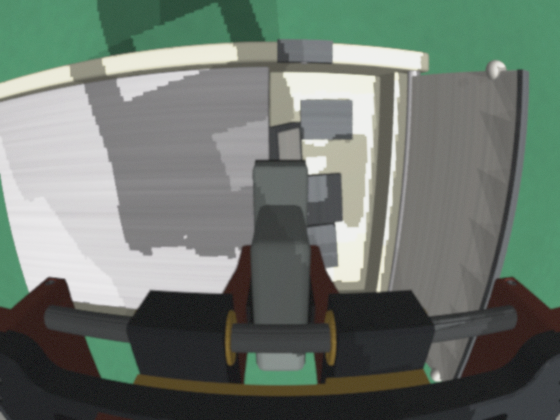

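Call:
carry_out([
  [[0,0,0],[0,0,30],10],
  [[0,0,0],[0,-20,60],10],
  [[0,0,0],[-10,-60,80],10],
  [[0,0,0],[-20,-100,100],10],
  [[0,0,0],[-20,-120,100],10],
  [[0,0,0],[-20,-120,100],10],
])

```text
t: 15.68
ee_pos: [587.2, 8.2, 197.4]
orientation: [0.13, 3.135, -0.002]
ft_force: [-0.2, 0.0, -1.8]
width: 24.0
```

```bash
python3 - <<'E'
from h import *
np.set_printoptions(precision=3,suppress=True)
o=monitor.get_obs();print(o['ee_pos'],o['ft_force'],o['orientation'])
save('scene','s11',(260,200,380,290),6)
save('wrist','w11',(220,60,560,320),2.3)
for q in ['chip0','cover_edge','cover_hinge']:
  for n in ['scene','wrist']:
    if n=='scene': vision.get_image(n)
    else: vision.get_image(n)
    for d in place_of(q,n)[:6]: 
        P=toW(n,d['point']);p=P-[575.2,23.3,8];print(n,q,round(d['confidence'],2),P,'deck',.997*p[0]-.0785*p[1],.0785*p[0]+.997*p[1],p[2])
E
```

```text
[587.235   8.199 197.434] [-0.197  0.    -1.836] [ 0.13   3.135 -0.002]
scene chip0 0.65 [628.784 162.926  37.141] deck 42.46300446798886 143.41388957805154 29.140825745299004
scene chip0 0.63 [648.843 131.421  42.256] deck 64.93486631905724 113.57747912115221 34.25579616490654
scene chip0 0.56 [588.531 166.451  36.728] deck 2.0531829732519924 143.76782788101107 28.727701882227528
scene chip0 0.47 [555.382 138.59   37.616] deck -28.80890139192806 113.38817622904527 29.61630750020157
scene chip0 0.42 [533.562 171.252  34.543] deck -53.127773564404414 144.23916960459533 26.543378885986755
wrist chip0 0.85 [589.94  158.985  37.354] deck 4.044782703024163 136.43483648669806 29.35389616612781
wrist chip0 0.66 [648.038 127.813  43.295] deck 64.41543847136437 109.9175941922337 35.29478945550349
wrist chip0 0.59 [633.087 159.165  35.356] deck 47.0478945581568 140.00103499544161 27.355544501674196
wrist chip0 0.57 [535.256 169.126  36.819] deck -51.27103619226005 142.25322857319279 28.818921612464862
wrist chip0 0.53 [551.436 136.983  38.561] deck -32.61693819015228 111.47691295300368 30.56098424919891
wrist chip0 0.37 [589.233  10.594 160.792] deck 14.988753276958244 -11.566589204266126 152.79168818583702
scene cover_edge 0.75 [594.665 234.815 147.012] deck 2.8028599250985167 212.40797276939483 139.01204025989978
wrist cover_edge 0.71 [594.42  230.605 148.599] deck 2.8887549823922534 208.19136817577208 140.5993640482953
scene cover_hinge 0.69 [589.662 214.896  73.066] deck -0.6215919229706071 192.15637749716768 65.06619353004574
scene cover_hinge 0.18 [629.516 163.831  36.3  ] deck 43.121293406982375 144.37292139959416 28.2999064183525
wrist cover_hinge 0.96 [587.577 214.342  71.687] deck -2.6567609730772226 191.44085163931678 63.68725242544737
wrist cover_hinge 0.6 [632.804 160.988  37.689] deck 46.62291470763297 141.79643449014952 29.68911714055259
```

View pics/s11.png

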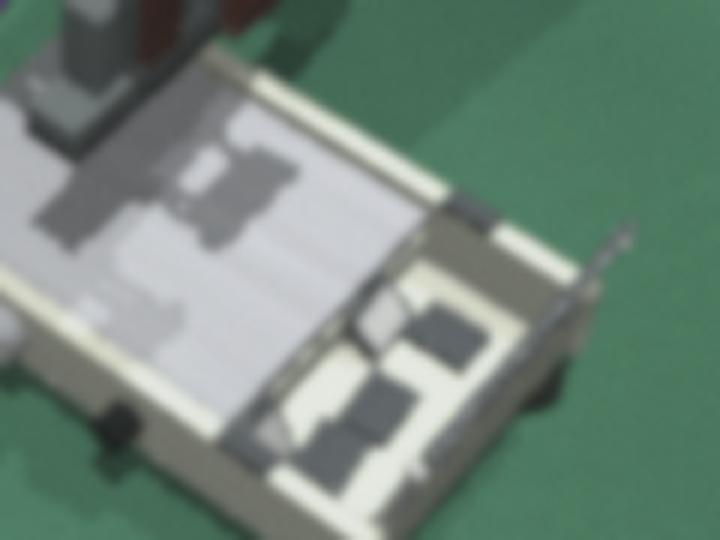

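View pics/w11.png

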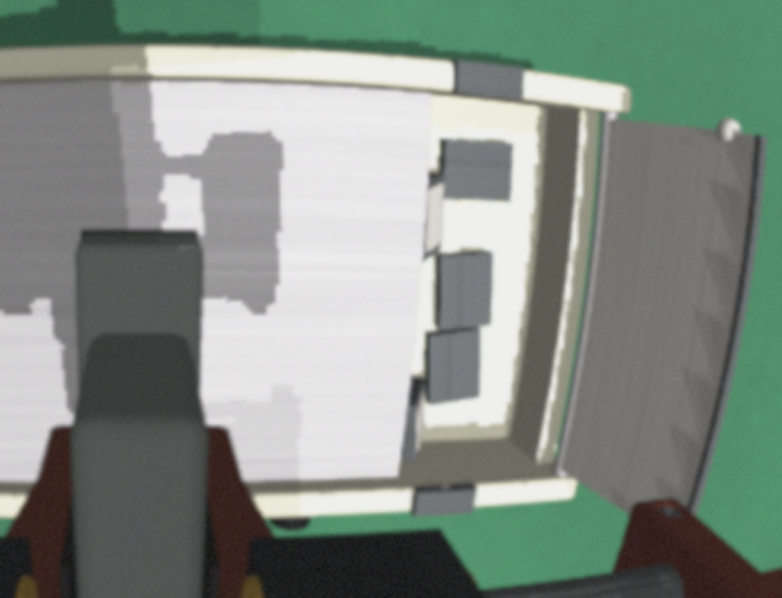

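Call:
carry_out([
  [[0,0,10.7],[-134,-350,-30],10],
  [[0,0,10.7],[-134,-350,-30],10],
  [[0,0,10.7],[-134,-350,-30],10],
  [[0,0,10.7],[-134,-350,-30],10],
  [[0,0,10.7],[-134,-350,-30],10],
  [[0,0,10.7],[-134,-350,-30],10],
  [[0,0,10.7],[-134,-350,-30],10],
  [[0,0,10.7],[-134,-350,-30],10],
  [[0,0,10.7],[-134,-350,-30],10],
  [[0,0,10.7],[-134,-350,-30],10],
])

```text
t: 17.22
ee_pos: [450.6, -343.2, 164.8]
orientation: [-0.161, 3.137, -0.004]
ft_force: [-0.7, 0.6, -2.0]
width: 23.7
```

Call:
carry_out([
  [[0,0,0],[0,0,-30],10],
  [[0,0,0],[0,0,-60],10],
  [[0,0,0],[0,0,-80],10],
  [[0,0,0],[0,0,-90],10],
  [[0,0,0],[0,0,-90],10],
  [[0,0,0],[0,0,-90],10],
])

```text
t: 17.72
ee_pos: [453.1, -337.5, 75.2]
orientation: [0.169, -3.137, -0.0]
ft_force: [-0.1, 0.2, -1.4]
width: 24.2
```

```bash
python3 - <<'E'
from h import *
np.set_printoptions(precision=3,suppress=True)
o=monitor.get_obs();print(o['ee_pos'],o['ft_force'],o['orientation'])
save('scene','s12',(180,120,290,210),6)
save('wrist','w12',(140,60,420,380),1.8)
E
```

```text
[ 453.071 -337.471   75.166] [-0.136  0.218 -1.399] [ 0.169 -3.137 -0.   ]
```

View pics/s12.png

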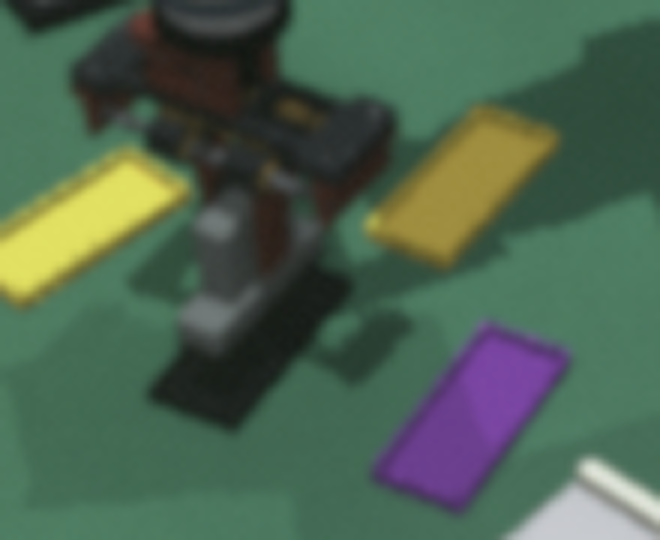

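View pics/w12.png

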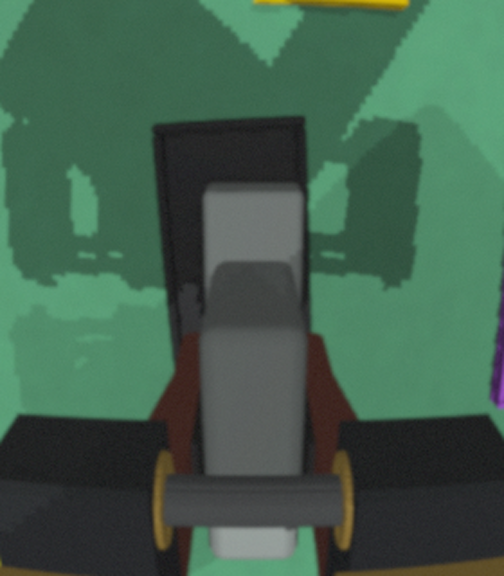

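Call:
carry_out([
  [[0,0,1.5],[-1,-7.5,0],10],
  [[0,0,1.5],[-1,-7.5,-20],10],
  [[0,0,1.5],[-1,-7.5,-33],10],
  [[0,0,1.5],[-1,-7.5,-36],10],
  [[0,0,1.5],[-1,-7.5,-36],10],
  [[0,0,1.5],[-1,-7.5,-36],10],
])

```text
t: 18.32
ee_pos: [451.9, -345.0, 39.3]
orientation: [0.21, -3.135, -0.0]
ft_force: [0.5, 1.0, -2.7]
width: 24.1
```

Call:
carry_out([
  [[0,0,0],[0,0,-1],10],
  [[0,0,0],[0,0,-2],10],
  [[0,0,0],[0,0,-2],10],
  [[0,0,0],[0,0,-2],10],
])

```text
t: 18.65
ee_pos: [451.9, -345.2, 37.3]
orientation: [-0.209, 3.134, -0.0]
ft_force: [0.1, 0.1, -2.5]
width: 23.9
```

Call:
carry_out([
  [[0,0,0],[0,0,-1],10],
  [[0,0,0],[0,0,-1.5],10],
  [[0,0,0],[0,0,-1.5],10],
  [[0,0,0],[0,0,-1.5],10],
])

```text
t: 18.98
ee_pos: [451.9, -345.3, 36.0]
orientation: [-0.209, 3.134, -0.001]
ft_force: [-2.4, 1.5, 4.8]
width: 24.2
```

```bash
python3 - <<'E'
from h import *
np.set_printoptions(precision=3,suppress=True)
o=monitor.get_obs();print(o['ee_pos'],o['ft_force'],o['orientation'])
save('scene','s13',(180,120,290,210),6)
save('wrist','w13',(140,60,420,380),1.8)
E
```

```text
[ 451.866 -345.266   35.98 ] [-2.384  1.477  4.821] [-0.209  3.134 -0.001]
```

View pics/w13.png

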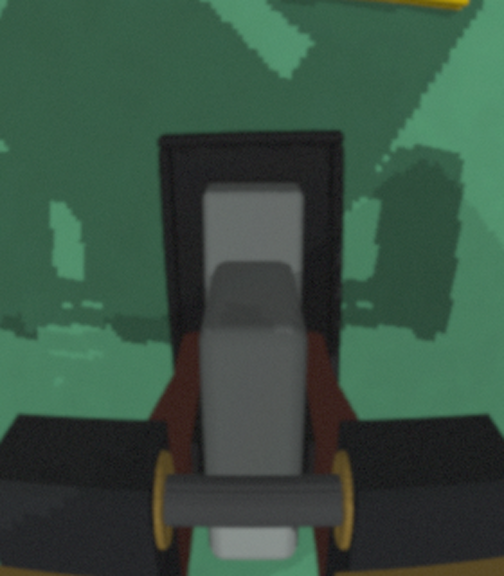

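Floor contact at the same height as at pick-up; the scraper sits centred in the black rest. Release.

Call:
carry_out([
  [[0,0,0],[0,0,0.5],60],
  [[0,0,0],[0,0,0.5],60],
  [[0,0,0],[0,0,0.5],60],
  [[0,0,0],[0,0,0.5],60],
  [[0,0,0],[0,0,0.5],60],
  [[0,0,0],[0,0,0.5],60],
  [[0,0,0],[0,0,0.5],60],
])

```text
t: 19.67
ee_pos: [451.7, -345.1, 35.9]
orientation: [0.209, -3.135, -0.0]
ft_force: [0.5, -0.2, -0.2]
width: 59.7
```

Call:
carry_out([
  [[0,0,0],[0,0,30],60],
  [[0,0,0],[0,0,70],60],
  [[0,0,0],[0,0,110],60],
  [[0,0,0],[0,0,150],60],
  [[0,0,0],[0,0,190],60],
  [[0,0,0],[0,0,190],60],
])

```text
t: 20.17
ee_pos: [455.2, -347.8, 234.1]
orientation: [-0.209, 3.125, -0.014]
ft_force: [1.6, -1.6, 0.4]
width: 60.1
```

```bash
python3 - <<'E'
from h import *
np.set_printoptions(precision=3,suppress=True)
o=monitor.get_obs();print(o['ee_pos'],o['ft_force'],o['orientation'],o['width'],o['qpos'])
save('wrist','w14',(140,60,420,380),1.8)
for q in ['scraper','rest']:
  for d in place_of(q,'wrist')[:4]: print(q,round(d['confidence'],2),toW('wrist',d['point']))
E
```

```text
[ 455.165 -347.843  234.148] [ 1.573 -1.558  0.42 ] [-0.209  3.125 -0.014] 60.0611120652773 [-0.673  0.328  1.746 -0.     1.054 -2.378]
scraper 0.73 [ 450.857 -342.091   -3.456]
rest 0.72 [ 256.803 -324.888  -11.451]
rest 0.68 [ 434.373 -492.868   -6.8  ]
rest 0.67 [ 445.445 -341.006   -8.991]
rest 0.67 [ 646.154 -493.235  -12.168]
```

View pics/w14.png

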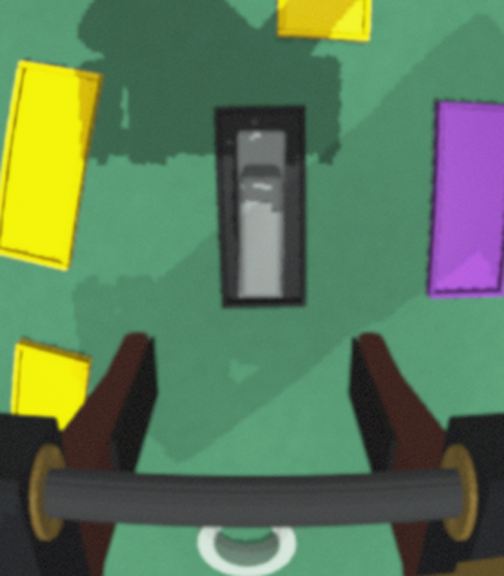

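Call:
carry_out([
  [[0,0,-12],[143,619,20],0],
  [[0,0,-12],[143,619,20],0],
  [[0,0,-12],[143,619,20],0],
  [[0,0,-12],[143,619,20],0],
  [[0,0,-12],[143,619,20],0],
  [[0,0,-12],[143,619,20],0],
  [[0,0,-12],[143,619,20],0],
  [[0,0,-12],[143,619,20],0],
  [[0,0,-12],[143,619,20],0],
  [[0,0,-12],[143,619,20],0],
])

```text
t: 21.15
ee_pos: [543.8, 60.6, 236.8]
orientation: [-0.119, -3.135, 0.001]
ft_force: [1.2, -1.0, -0.1]
width: 0.4
```

Call:
carry_out([
  [[0,0,0],[51,212,10],0],
  [[0,0,0],[51,212,10],0],
  [[0,0,0],[51,212,10],0],
  [[0,0,0],[51,212,10],0],
  [[0,0,0],[51,212,10],0],
  [[0,0,0],[51,212,10],0],
  [[0,0,0],[51,212,10],0],
  [[0,0,0],[51,212,10],0],
])

```text
t: 21.82
ee_pos: [594.8, 270.1, 246.6]
orientation: [-0.117, -3.136, 0.004]
ft_force: [0.0, -0.2, -0.8]
width: 0.5
```

```bash
python3 - <<'E'
from h import *
np.set_printoptions(precision=3,suppress=True)
o=monitor.get_obs();print(o['ee_pos'],o['ft_force'],o['orientation'],o['width'],o['qpos'])
save('wrist','w15')
save('scene','s15',(260,160,400,280),5)
save('top','t15',(110,110,270,230),5)
E
```

```text
[594.833 270.056 246.642] [ 0.018 -0.153 -0.761] [-0.117 -3.136  0.004] 0.4823590152688298 [ 0.408  0.442  1.54  -0.001  1.163 -1.088]
```

View pics/w15.png

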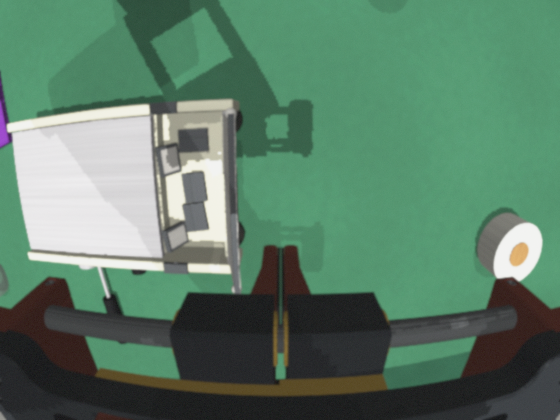

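View pics/s15.png

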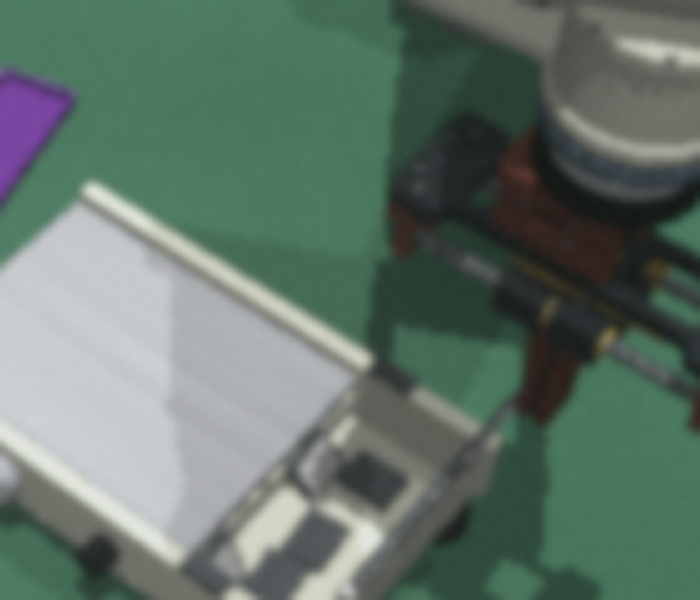

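Call:
carry_out([
  [[0,0,0],[0,0,-40],0],
  [[0,0,0],[0,0,-80],0],
  [[0,0,0],[0,0,-110],0],
  [[0,0,0],[0,0,-114],0],
  [[0,0,0],[0,0,-114],0],
])

```text
t: 22.38
ee_pos: [594.8, 268.7, 133.4]
orientation: [-0.122, -3.135, 0.003]
ft_force: [0.1, 0.1, -0.1]
width: 0.4
```

Call:
carry_out([
  [[0,0,0],[-0.6,-8,0],0],
  [[0,0,0],[-1.2,-16,0],0],
  [[0,0,0],[-1.8,-24,0],0],
  [[0,0,0],[-2.4,-32,1],0],
  [[0,0,0],[-3.0,-38,2],0],
  [[0,0,0],[-3.4,-44,4],0],
  [[0,0,0],[-3.4,-44,4],0],
])

```text
t: 22.97
ee_pos: [592.8, 225.4, 139.9]
orientation: [0.121, 3.139, 0.0]
ft_force: [0.2, 0.5, 0.1]
width: 0.7
```

```bash
python3 - <<'E'
from h import *
np.set_printoptions(precision=3,suppress=True)
o=monitor.get_obs();print(o['ee_pos'],o['ft_force'],o['orientation'],o['width'])
save('wrist','w16')
save('scene','s16',(260,160,400,280),5)
E
```

```text
[592.814 225.389 139.895] [0.238 0.452 0.051] [0.121 3.139 0.   ] 0.6558765953473958
```

View pics/w16.png

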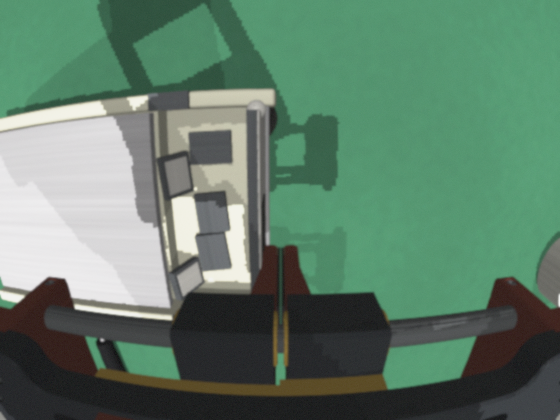

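View pics/s16.png

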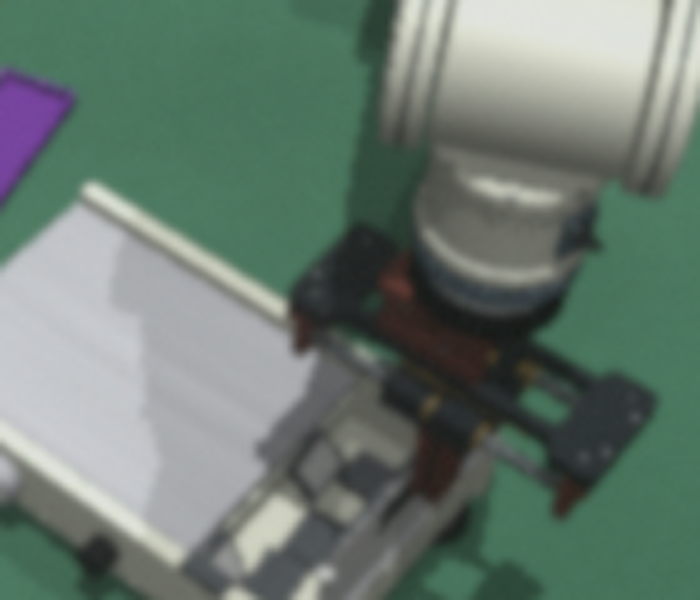

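Call:
carry_out([
  [[0,0,0],[-0.8,-10,0],0],
  [[0,0,0],[-1.6,-21,-1],0],
  [[0,0,0],[-2.5,-32,-5],0],
  [[0,0,0],[-3.3,-42,-12],0],
  [[0,0,0],[-4.0,-51,-20],0],
  [[0,0,0],[-4.6,-59,-30],0],
  [[0,0,0],[-4.6,-59,-30],0],
])

```text
t: 23.65
ee_pos: [586.9, 165.3, 106.7]
orientation: [-0.121, -3.136, 0.002]
ft_force: [0.1, -0.3, 1.8]
width: 0.8
```

```bash
python3 - <<'E'
from h import *
np.set_printoptions(precision=3,suppress=True)
o=monitor.get_obs();print(o['ee_pos'],o['ft_force'],o['orientation'],o['width'])
save('wrist','w17')
save('scene','s17',(260,160,400,280),5)
E
```

```text
[586.88  165.347 106.732] [ 0.149 -0.295  1.797] [-0.121 -3.136  0.002] 0.8288343431582355
```

View pics/w17.png

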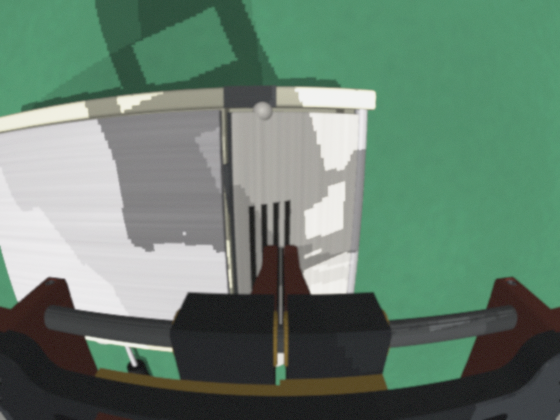

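View pics/s17.png

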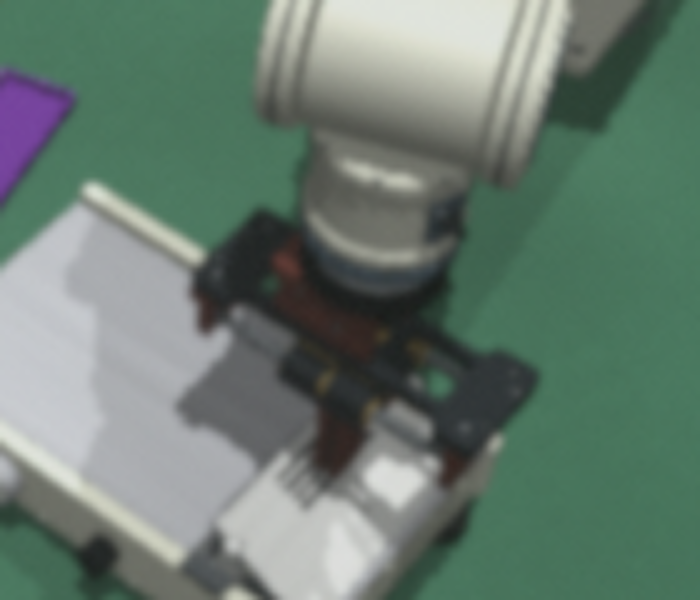

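Call:
carry_out([
  [[0,0,0],[-0.5,-6,-8],0],
  [[0,0,0],[-1.1,-14,-14],0],
  [[0,0,0],[-1.8,-23,-19],0],
  [[0,0,0],[-1.9,-25,-24],0],
  [[0,0,0],[-1.9,-25,-27],0],
  [[0,0,0],[-1.9,-25,-27],0],
])

```text
t: 24.25
ee_pos: [585.7, 141.7, 81.4]
orientation: [-0.119, -3.139, 0.001]
ft_force: [-0.5, -0.3, -0.0]
width: 0.5
```

Call:
carry_out([
  [[0,0,0],[0,0,-2],0],
  [[0,0,0],[0,0,-4],0],
  [[0,0,0],[0,0,-4],0],
])

```text
t: 24.5
ee_pos: [585.6, 141.8, 77.3]
orientation: [-0.119, -3.138, 0.001]
ft_force: [-0.0, 0.4, 0.1]
width: 0.7
```

Call:
carry_out([
  [[0,0,0],[0,0,-2],0],
  [[0,0,0],[0,0,-4],0],
  [[0,0,0],[0,0,-4],0],
])

```text
t: 24.75
ee_pos: [586.0, 142.1, 75.5]
orientation: [-0.119, -3.139, 0.001]
ft_force: [-6.5, -3.0, 18.7]
width: 0.4
```

Call:
carry_out([
  [[0,0,0],[0,0,-2],0],
  [[0,0,0],[0,0,-3],0],
  [[0,0,0],[0,0,-3],0],
])

```text
t: 25.0
ee_pos: [586.2, 142.2, 75.0]
orientation: [0.119, 3.139, -0.001]
ft_force: [-13.1, -5.1, 39.7]
width: 0.3
```

```bash
python3 - <<'E'
from h import *
np.set_printoptions(precision=3,suppress=True)
o=monitor.get_obs();print(o['ee_pos'],o['ft_force'],o['orientation'],o['width'])
save('wrist','w18')
E
```

```text
[586.227 142.154  74.981] [-13.093  -5.055  39.705] [ 0.119  3.139 -0.001] 0.3064188739858343
```

View pics/w18.png

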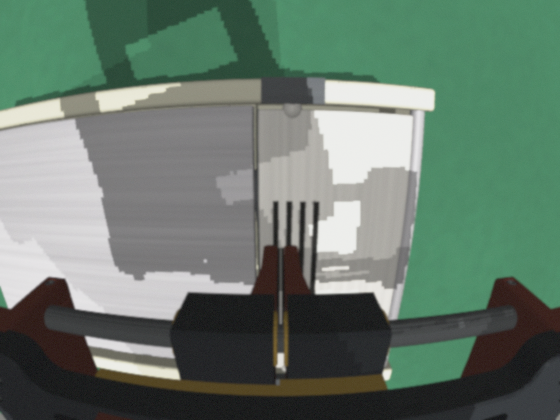

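Rigid stop at 39.7 N, so the cover is down. Lift and check.

Call:
carry_out([
  [[0,0,0],[0,0,10],0],
  [[0,0,0],[0,0,40],0],
  [[0,0,0],[0,0,80],0],
  [[0,0,0],[0,-30,120],0],
  [[0,0,0],[-20,-70,140],0],
  [[0,0,0],[-40,-100,150],0],
  [[0,0,0],[-40,-120,150],0],
  [[0,0,0],[-40,-120,150],0],
])

```text
t: 25.72
ee_pos: [545.1, 18.9, 222.2]
orientation: [0.123, 3.138, -0.002]
ft_force: [0.4, 0.7, -0.8]
width: 0.7
```

```bash
python3 - <<'E'
from h import *
np.set_printoptions(precision=3,suppress=True)
o=monitor.get_obs();print(o['ee_pos'],o['ft_force'],o['t'],o['qvel'])
save('wrist','w19')
save('scene','s19',(180,140,380,290),4)
for n in ['wrist','scene']:
 for q in ['cover_edge','cover_hinge','scraper','rest','chip0']:
  for d in place_of(q,n)[:2]: print(n,q,round(d['confidence'],2),toW(n,d['point']))
E
```

```text
[545.114  18.856 222.243] [ 0.411  0.661 -0.777] 25.7167 [ 0.056  0.043 -0.026  0.033 -0.017  0.073]
wrist cover_edge 0.87 [586.639 141.937  76.928]
wrist cover_hinge 0.85 [587.793 219.016  69.404]
wrist scraper 0.96 [ 459.461 -342.858    0.893]
wrist scraper 0.74 [576.41   26.902   3.249]
wrist rest 0.88 [ 654.377 -491.584   -4.973]
wrist rest 0.83 [ 453.131 -339.671   -4.004]
wrist chip0 0.65 [647.674 135.113  41.629]
wrist chip0 0.51 [552.921 140.081  37.367]
scene cover_edge 0.91 [584.572 138.525  79.062]
scene cover_hinge 0.88 [589.983 216.088  73.712]
scene scraper 0.79 [ 452.266 -343.785    7.84 ]
scene rest 0.94 [ 654.918 -494.157   -1.472]
scene rest 0.91 [ 423.953 -195.043   -1.494]
```

View pics/w19.png

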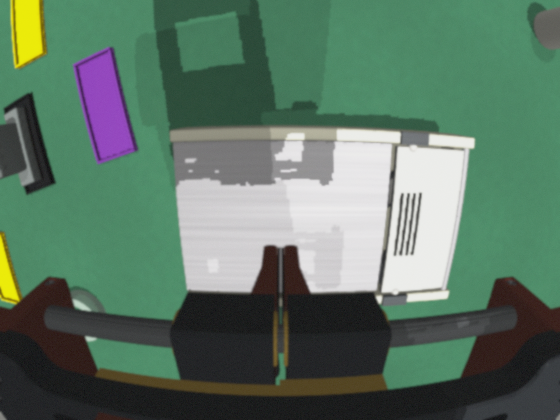

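View pics/s19.png

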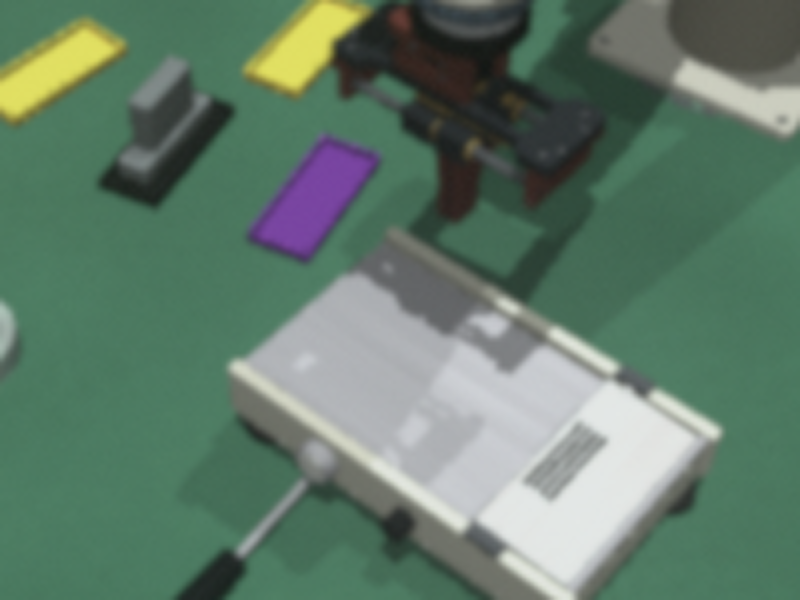

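```bash
python3 - <<'E'
from h import *
np.set_printoptions(precision=3,suppress=True)
im=save('wrist','w20',(340,110,500,320),3)
old=cv2.imread('pics/w19.png')
o=monitor.get_obs();print(o['t'],o['qvel'],np.abs(im[110:320,340:500].astype(int)-old[110:320,340:500]).mean())
for n in ['top','wrist','scene']:
  vision.get_image(n)
  for q in ['cover_edge']:
    for d in place_of(q,n)[:1]: print(n,q,toW(n,d['point']))
im=save('scene','s20',(290,220,370,300),8)
E
```

```text
26.3667 [-0.005 -0.004  0.001  0.001  0.    -0.001] 11.944920634920635
top cover_edge [587.068 131.153  80.173]
```

View pics/w20.png

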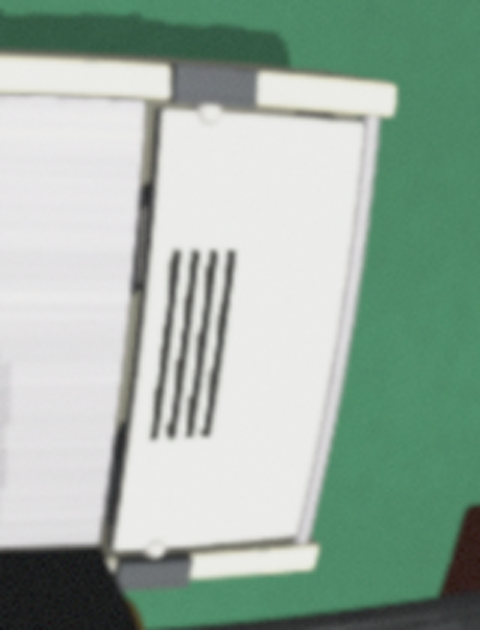

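View pics/s20.png

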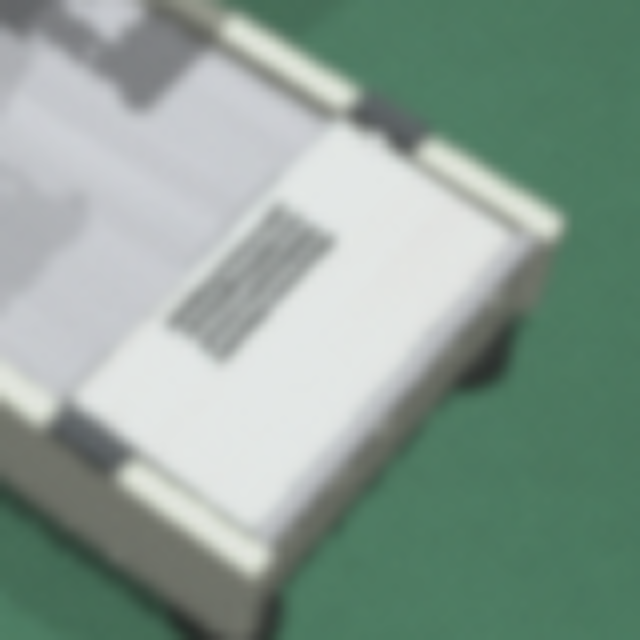

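Call:
carry_out([
  [[0,0,0],[40,120,-20],0],
  [[0,0,0],[40,120,-40],0],
  [[0,0,0],[40,120,-80],0],
  [[0,0,0],[40,120,-110],0],
  [[0,0,0],[40,120,-130],0],
  [[0,0,0],[40,120,-137],0],
  [[0,0,0],[40,120,-142],0],
  [[0,0,0],[40,120,-142],0],
  [[0,0,0],[40,120,-142],0],
])

```text
t: 27.47
ee_pos: [587.3, 142.1, 80.9]
orientation: [0.12, 3.137, 0.001]
ft_force: [-0.2, 0.3, 0.4]
width: 0.6
```

Call:
carry_out([
  [[0,0,0],[0,0,-1.5],0],
  [[0,0,0],[0,0,-2],0],
  [[0,0,0],[0,0,-2],0],
  [[0,0,0],[0,0,-2],0],
])

```text
t: 27.8
ee_pos: [586.6, 142.4, 78.0]
orientation: [0.12, 3.138, 0.001]
ft_force: [-0.3, 0.5, -0.1]
width: 0.4
```

Call:
carry_out([
  [[0,0,0],[0,0,-1],0],
  [[0,0,0],[0,0,-1.5],0],
  [[0,0,0],[0,0,-1.5],0],
  [[0,0,0],[0,0,-1.5],0],
])

```text
t: 28.13
ee_pos: [586.4, 142.6, 75.9]
orientation: [0.119, 3.139, -0.0]
ft_force: [-0.1, -1.9, 4.6]
width: 0.5
```

Call:
carry_out([
  [[0,0,0],[0,0,-1],0],
  [[0,0,0],[0,0,-2],0],
  [[0,0,0],[0,0,-2],0],
  [[0,0,0],[0,0,-2],0],
])

```text
t: 28.47
ee_pos: [586.6, 142.6, 75.5]
orientation: [0.119, 3.138, -0.0]
ft_force: [-5.3, -2.6, 20.9]
width: 0.5
```

Contact only at z≈76, the same stiff stop as before, so the cover really is held shut. Retract clear and hand in.

Call:
carry_out([
  [[0,0,0],[0,0,10],0],
  [[0,0,0],[0,0,40],0],
  [[0,0,0],[0,0,80],0],
  [[0,0,0],[0,0,120],0],
  [[0,0,0],[-40,0,160],0],
  [[0,0,0],[-40,0,160],0],
  [[0,0,0],[-40,0,160],0],
  [[0,0,0],[-40,0,160],0],
])

```text
t: 29.13
ee_pos: [546.2, 142.8, 234.0]
orientation: [0.119, 3.138, 0.001]
ft_force: [-0.1, -0.6, 0.3]
width: 0.2
```

```bash
python3 - <<'E'
from h import *
save('top','t21'); im=save('scene','s21')
o=monitor.get_obs();print(o['ee_pos'],o['ft_force'],o['t'])
E
```

```text
[546.12647631 142.52497962 232.27563172] [-0.19863488  0.28454412 -0.2077004 ] 29.2333
```

View pics/s21.png

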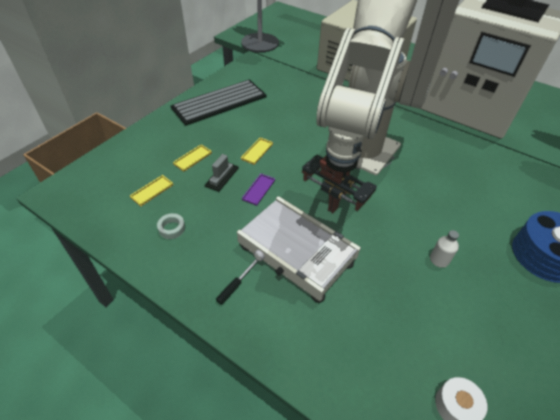

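View pics/t21.png

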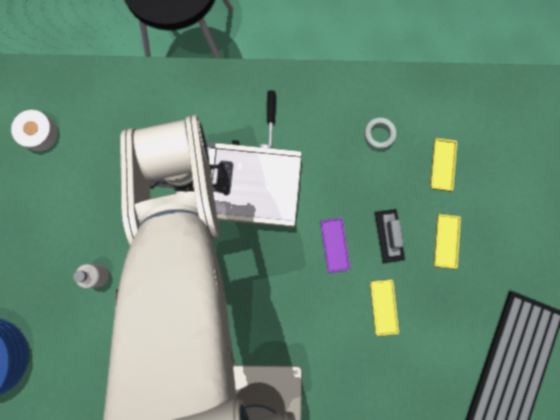

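The bystanders are where they were at the start: tape roll (380,132), bottle (90,276), driver (270,108). The scraper stands in the black rest at (391,236), and the cover is shut.

```bash
python3 -c "
from workcell import order
print(order.close_job())"
```

```text
the job is handed in; nothing more can be done
None
```

The job is done and handed in at about 29 s. No verdict came back, so what follows rests on my own checks.

- **Wiping:** I made two back-to-front strokes along the deck, one at each side. The force readings, plus the scraper's weight, put the press on the plate at about 15 to 20 N.
- **Modules:** Before I shut the cover, both the scene and wrist cameras showed all five in the trough. Three lay flat. Two leaned against the plate's end wall, with their origins about 30 to 35 mm up in the deck frame, under the 50 mm limit.
- **Cover:** I swung it over with the closed fingers and pressed it shut, reaching 39.7 N on the fingers, just under the 40 N limit for the arm and gripper body. After letting go, I touched it again and met a stiff stop at z ≈ 76 mm. That matches the shut height, so the catches hold it. The vision networks put the edge 2 to 5 mm higher, at 77 to 80 mm; I trusted the touch.
- **Scraper:** It stands upright in the black rest, about 5 mm from the rest's centre by the networks' estimate.
- **Other things:** In the last pictures the tape roll, bottle and driver were where they started, and the arm was touching nothing.

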